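Change the drum of the tube rotator

TASK

Change the drum of the tube rotator: first take the slim drum out of the stand under the hood and park it in the empty storage cradle, then take the wide drum from its cradle and lower it into the stand, in each case with both axle ends fully home in their slots, lowered gently all the way, not dropped, before you let go. Leave the other things on the bench where they stand.

Things in the scene. Friction and masses are not known exactly. Their poses are not given: they have to be found in the camera images.
- stand_seat (a point): middle of an 8 mm axle when fully home in the stand, 79 mm over the bench. Axes: y along the axle, z up, x from open side to housing. Slots open along (-0.574, 0, 0.819): leaning 35 deg to the robot side. 10 mm wide, bottom 4 mm below the axle centre, straight for 20 mm, flared mouth to 31 mm. A resting axle leans on the front wall: the slot's middle line runs 1 mm to the (0.82, 0, 0.57) side
- stand: tube rotator stand, fixed; grey foot 151 x 136 mm, origin on the bench under the seated axle. Two white cheeks 10 mm thick, inner faces 104 mm apart, carry the slots. Drive housing 60 mm behind the axle; from its top a grey hood 136 mm wide reaches forward to 16 mm in front of the axle, 226 to 240 mm over the bench: it bars a vertical tool; a tool leaning 35 deg along the slots is free
- cradle_full_seat (a point): middle of an 8 mm axle when fully home in the cradle that holds the wide drum at the start, 64 mm over the bench. Two uprights (10 mm thick, inner faces 104 mm apart, 36 mm deep) each have a vertical open-topped slot 10 mm wide, its bottom 4 mm below this point, straight to 12 mm above it, flared mouth up to 23 mm above. Axes: y along the axle, z up, x away from the robot
- cradle_full: aluminium storage cradle that starts with the wide drum, fixed; foot 70 x 136 mm, 8 high; origin on the bench under its middle
- cradle_spare_seat (a point): middle of an 8 mm axle when fully home in the cradle that is empty at the start, 64 mm over the bench. Two uprights (10 mm thick, inner faces 104 mm apart, 36 mm deep) each have a vertical open-topped slot 10 mm wide, its bottom 4 mm below this point, straight to 12 mm above it, flared mouth up to 23 mm above. Axes: y along the axle, z up, x away from the robot
- cradle_spare: aluminium storage cradle that starts empty, fixed; foot 70 x 136 mm, 8 high; origin on the bench under its middle
- drum_slim_center (a point): middle of the axle of the slim drum. White round disc 90 mm across, 20 mm wide, flat faces, fixed mid-way on a steel axle (y axis) 8 mm thick, 138 mm long. On the axle: hubs 16 mm across standing 5 mm out of the disc faces, collars 18 mm across at 44 to 48 mm either way. Both sides alike; any turn about the axle will do. Grip the disc's flat faces near the rim, fingertips clear of the axle
- drum_wide_center (a point): middle of the axle of the wide drum. White round disc 90 mm across, 30 mm wide, flat faces, fixed mid-way on a steel axle (y axis) 8 mm thick, 138 mm long. On the axle: hubs 16 mm across standing 5 mm out of the disc faces, collars 18 mm across at 44 to 48 mm either way. Both sides alike; any turn about the axle will do. Grip the disc's flat faces near the rim, fingertips clear of the axle
- drum_slim: slim drum, fourteen small round holes in each face, 0.18 to 0.35 kg, at the start in the stand; origin at the middle of the axle
- drum_wide: wide drum, six big round holes in each face, 0.18 to 0.35 kg, at the start in a storage cradle; origin at the middle of the axle
- drum_slim_end_a (a point): tip of the slim drum's axle on its +y side, on the axle's centre line, 69 mm from the middle
- drum_slim_end_b (a point): tip of the slim drum's axle on its -y side, on the axle's centre line, 69 mm from the middle
- drum_wide_end_a (a point): tip of the wide drum's axle on its +y side, on the axle's centre line, 69 mm from the middle
- drum_wide_end_b (a point): tip of the wide drum's axle on its -y side, on the axle's centre line, 69 mm from the middle
- amber: bystander: brown bottle with black cap, 44 mm across, 95 high, standing just behind (+x of) the cradle that holds drum_wide; origin at its underside
- dropper: bystander: small white bottle, 38 mm across, 78 high, standing just behind the empty cradle; origin at its underside
- wash: bystander: white plastic bottle with red cap, 72 mm across, 165 high, at the right front of the bench; origin at its underside
- amber_big: bystander: brown bottle with black cap, 58 mm across, 125 high, in front of the gap between the middle and left places; origin at its underside
- tape: bystander: roll of tape lying flat, 100 mm across, 25 high, at the left front; origin at its underside
- timer: bystander: flat white bench timer, 62 x 62 x 20 mm, at the right front; origin at its underside
- petri: bystander: petri dish, 54 mm across, 16 high, at the left front; origin at its underside
- marker: bystander: felt marker lying flat, 140 mm long, 14 thick, at the right; origin at its underside

How it is judged (in metres and radians):
On the way, in this order (a step that is already met when the one before it is completed fails the run):
1. the slim drum is parked in the spare cradle, both axle ends home (x of drum_slim_end_a in the frame of cradle_spare_seat between -0.003 and 0.003 m and z of drum_slim_end_a in the frame of cradle_spare_seat between -0.003 and 0.003 m and x of drum_slim_end_b in the frame of cradle_spare_seat between -0.003 and 0.003 m and z of drum_slim_end_b in the frame of cradle_spare_seat between -0.003 and 0.003 m and y of drum_slim_center in the frame of cradle_spare_seat between -0.008 and 0.008 m), for 0.2 s.
2. the wide drum is in the stand, both axle ends home (x of drum_wide_end_a in the frame of stand_seat between -0.003 and 0.003 m and z of drum_wide_end_a in the frame of stand_seat between -0.003 and 0.003 m and x of drum_wide_end_b in the frame of stand_seat between -0.003 and 0.003 m and z of drum_wide_end_b in the frame of stand_seat between -0.003 and 0.003 m and y of drum_wide_center in the frame of stand_seat between -0.008 and 0.008 m), for 0.2 s.
At the end, for the whole second after the job is handed in: The slim drum lies in the cradle that was empty and the wide drum in the stand: each axle end within 3 mm (fore-aft and in height) of fully home in its slot, the drum centred between the cheeks within 8 mm, both drums at rest (all of step 1 and all of step 2 and linear speed of each of drum_slim, drum_wide below 0.02 m/s and angular speed of each of drum_slim, drum_wide below 0.3 rad/s); the robot touches nothing.
It fails at once if a drum is banged or forced against the stand or a cradle (over 70 N) (contact force between any of drum_slim, drum_wide and stand above 70 N or contact force between any of drum_slim, drum_wide and cradle_full above 70 N or contact force between any of drum_slim, drum_wide and cradle_spare above 70 N).
It fails at once if a bystander is shifted by more than 20 mm or knocked over (distance of any of amber, dropper, wash, amber_big, tape, timer, petri, marker from where it was at the start of the episode above 0.02 m or angle between any of amber, dropper, wash, amber_big, tape, timer, petri's own z axis and vertical above 0.5 rad).
It fails at once if a drum is let go before it is home and drops (moves at over 0.3 m/s with no finger on it) ((contact force between the fingers and drum_slim below 0.02 N and linear speed of drum_slim above 0.3 m/s) or (contact force between the fingers and drum_wide below 0.02 N and linear speed of drum_wide above 0.3 m/s)).
It fails at once if a drum falls to the bench (height (world z) of any of drum_slim, drum_wide below 0.052 m).
It also fails if it takes over 69 s, if anything falls off the work surface, if the arm or the gripper's body presses on something with over 40 N, if the wrist force passes 120 N, or if a joint passes its speed limit or range.

ROBOT

A 6-joint arm with a two-finger parallel gripper is mounted at the origin on the work surface; the furniture and walls round the work are solid. World frame = base frame: x ahead of the robot, y to its left, z up, the work surface at z = 0. Lengths are in m, angles in degrees, forces in N, time in s.
With the tool pointing down it reaches from about 0.3 to 0.75 m from the base axis. Payload 8.5 kg.
Tool frame: the origin (TCP) lies midway between the tips of the shut fingers; the grasp point (between the pads) lies 19 mm behind it (env.hold_point_z is the distance from the TCP to the grasp point, in m); z points along the fingers, y is the line along which they close (so a half turn about z gives the same grasp; the last joint's range is limited). The gripper opens to 85 mm and grips with 20 to 120 N. Pads are 22 mm wide; open, the fingers measure 114 mm over their backs; the gripper's body (76 mm by 85 mm) begins 54 mm behind the grasp point. The pads swing forward as they close: fully open they stand 13 mm farther back than shut.
Start: joints at [60.774, 21.807, 74.336, -0, 83.858, -12.336], TCP at [0.16, 0.526, 0.199] pointing down, gripper open.
Joint ranges: [-178.18, 178.18], [-50.72, 133.34], [12.68, 142.11], [-81.47, 261.47], [9.98, 163.14], [-165.26, 165.26]. Speed limits (degrees/s): [136.94, 136.94, 180, 180, 180, 180].

INTERFACE

Orientations are given as a 3x3 rotation matrix whose columns are the frame's x, y, z axes.
In Python, from rig import observe, get_image, camera_info, env gives the robot as it stands.
- The arm moves only by the tool drive_tool, never from a script. Its arguments are lists of equal length, an entry for each row: "offset": the shift along the tool's x, y, z in units of 40 mm (1.0 is 40 mm), a list of three; "turn": the turn, a rotation vector about the tool's x, y, z in units of 6 degrees (1.0 is 6 degrees), a list of three; "hand": the opening, from 0 (shut) to 1 (fully open). A call has exactly 10 rows; each row shifts and turns the commanded pose from where the row before left it, along the tool's axes as they then stand; what a row does not reach is not made up. A row lasts 1/8 s, in which the tool goes at most 62.5 mm and 10.7 degrees, less where a joint would pass 70% of its speed; a pose out of reach is approached as far as the arm can. A call is refused whole if a number of a shift passes 1 or a number of a turn 1, either way. A call with a gripper value outside its range is refused whole. The fingers move at their own pace and stop on an object; "newtons" is the grip in N (left out, the last holds). Time passes only in rows, so rows that do not move let the fingers close, or fill a call up. It gives the time, the measured TCP pose, the force, the opening and the grip force at its end, in the units of the state.
- observe(): the state, without advancing time (a new reading comes with each control period).
- get_image(name): name is "side" or "top" or "wrist"; returns the picture (384x512x3 uint8, blue, green, red); there is no depth.
- camera_info(name): a dict with "fx", "fy", "cx", "cy" (pixels), "world_to_cam" (4x4, takes a point from world to camera coordinates). Camera axes: x right, y down, z forward; pixel columns grow to the right and rows downward; lengths in m; the calibration is good to about 2 mm. A picture is of the moment at which its call begins: read the wrist's pose just before it. camera_info takes no time and is no camera call; for the wrist camera it gives the pose at the moment of the call.
- env.close_job(): hands the job in; it is judged then, once.
The state is a dict: "time_s": time; "q": joint angles; "qvel": joint speeds; "joint_efforts": joint torques, N m; "position": TCP position; "tool_rot": TCP orientation; "ft_force": force on the tool from outside, world axes, zero at the start; "wrist_torque": the same for the moment, N m; "grip_width": finger opening in m; "gripper_force": force on a finger pad.
Only numpy, scipy, OpenCV 4.12 (cv2) and the standard library are available. Lean on these libraries where they do the work, as an engineer would, in place of code of your own. Each camera call takes 0.05 s, during which the arm holds its last target. There are 200 camera calls.

## Working session

There is one attempt and no reset: what is moved stays moved. The work goes in short steps, Python scripts to look and compute and a tool call to move; the robot and the scene stay as the last step left them, time stands still between calls to the robot, and variables do not carry over. Pictures are saved under pics/ and viewed, at most 10 in all, crops included, and the job is handed in when it is done.

Besides the shell and the picture viewer there is one more tool, called after "Call:" as a command line: name --argument value ..., lists and objects as JSON in quotes. drive_tool: Moves the arm, as the interface text tells. Its arguments: {"type":"object","properties":{"offset":{"type":"array"},"turn":{"type":"array"},"hand":{"type":"array"},"newtons":{"type":"number"}},"required":["offset","turn","hand"]}

```bash
ls; mkdir -p pics; cat > h.py <<'E'
import numpy as np,cv2
from rig import observe,get_image,camera_info,env
def cam(n):
    c=camera_info(n);K=np.array([[c['fx'],0,c['cx']],[0,c['fy'],c['cy']],[0,0,1]]);return K@np.array(c['world_to_cam'])[:3]
def proj(P,X):
    v=P@np.append(X,1);return v[:2]/v[2]
def tri(Pa,a,Pb,b):
    h=cv2.triangulatePoints(Pa,Pb,np.array(a,float).reshape(2,1),np.array(b,float).reshape(2,1));return (h[:3]/h[3]).ravel()
def onz(P,p,z):
    A=np.column_stack([P[:,0],P[:,1],P[:,2]*z+P[:,3]]);v=np.linalg.solve(A,[p[0],p[1],1]);return v[:2]/v[2]
E
python3 - <<'E'
from h import *
np.set_printoptions(precision=4,suppress=True)
a=get_image('side');b=get_image('top');w=get_image('wrist')
for n,i in zip('side top wrist'.split(),(a,b,w)):
    cv2.imwrite(f'pics/{n}0.png',i);print(n,repr(cam(n)))
cv2.imwrite('pics/top0x.png',cv2.resize(b,(800,600),interpolation=cv2.INTER_CUBIC))
cv2.imwrite('pics/side0x.png',cv2.resize(a,(800,600),interpolation=cv2.INTER_CUBIC))
print(observe(),env.hold_point_z)
E
```

```text
pics
side array([[  96.2598,  444.645 , -201.0998,  320.4127],
       [ 193.1269, -114.7198, -409.9741,  184.1423],
       [  -0.5019,    0.3264,   -0.8009,    1.5095]])
top array([[  22.8793, -481.0846, -246.3184,  357.1423],
       [-446.1688,   10.2688, -261.3032,  490.2827],
       [   0.1414,   -0.0098,   -0.9899,    1.4864]])
wrist array([[ 175.8545,  299.1404, -241.0593,  -88.8766],
       [ 365.1211, -111.6065,  -76.4992,   60.4049],
       [   0.3039,   -0.0936,   -0.9481,    0.3802]])
{'time_s': 0.15, 'q': array([ 60.7747,  21.8341,  74.372 ,   0.0002,  83.8571, -12.3346]), 'qvel': array([ 0.0748, -0.0986, -0.1728, -0.0495, -0.0511,  0.0998]), 'joint_efforts': array([  0.0023, -44.8625, -23.1346,  -0.0002,   0.0038,   0.0001]), 'position': array([0.1597, 0.5261, 0.1981]), 'tool_rot': array([[-0.9569,  0.2905, -0.0005],
       [ 0.2905,  0.9569, -0.001 ],
       [ 0.0002, -0.0011, -1.    ]]), 'ft_force': array([-0.1215,  0.0442,  0.3336]), 'wrist_torque': array([-0.0309,  0.0113,  0.0222]), 'gripper_force': 0.0, 'grip_width': 0.08533286898848129} 0.0187
```

View pics/top0x.png

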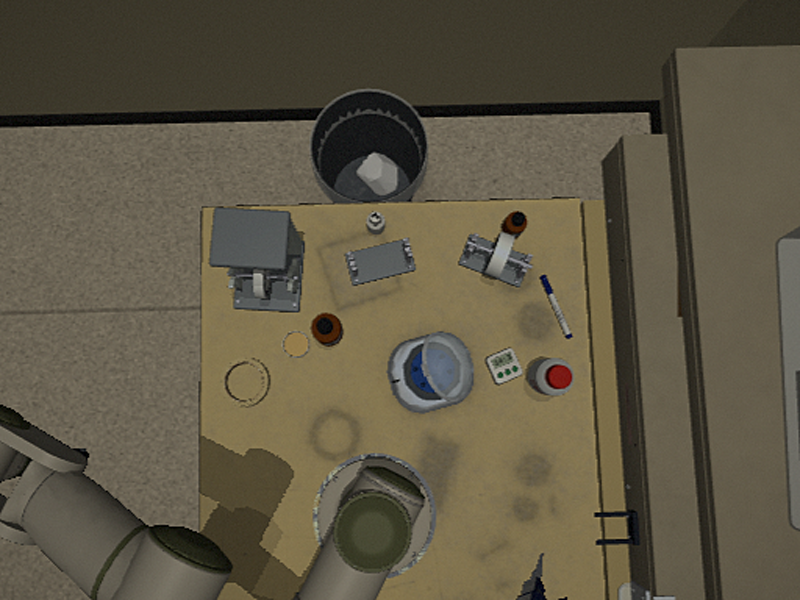

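View pics/side0x.png

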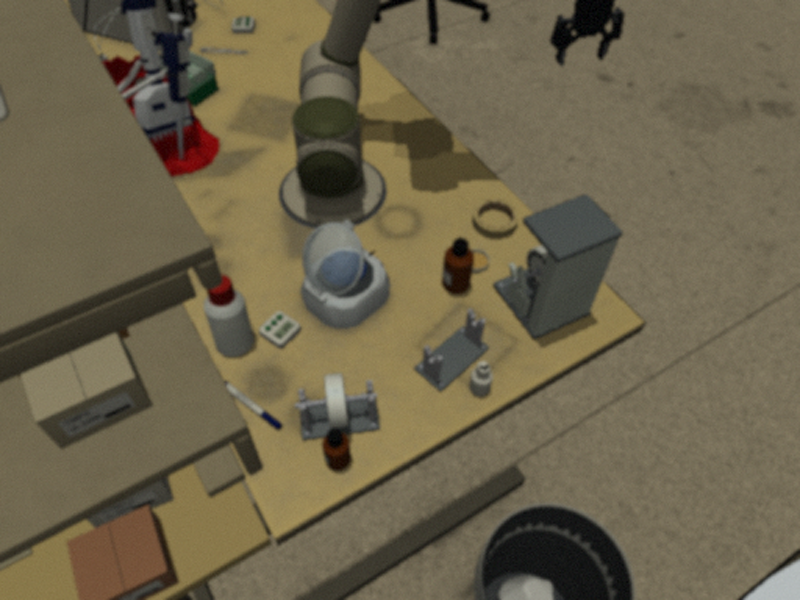

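The pictures show the stand at left (top view about (260,270)), the empty cradle at (380,262), the wide drum's cradle at (497,258), and a centrifuge in front at (430,370). I'll enlarge the working area next.

```bash
python3 - <<'E'
from h import *
a=cv2.imread('pics/top0.png')[125:205,125:350];b=cv2.imread('pics/side0.png')[120:305,185:400]
cv2.imwrite('pics/topc.png',cv2.resize(a,None,fx=3.5,fy=3.5,interpolation=cv2.INTER_CUBIC))
cv2.imwrite('pics/sidec.png',cv2.resize(b,None,fx=3.2,fy=3.2,interpolation=cv2.INTER_CUBIC))
P=cam('top')
for n,p,z in [('stand',(260,285),.079),('spare',(380,262),.008),('full',(497,258),.06),('amberbig',(326,328),.1)]: print(n,onz(P,np.array(p)/1.5625,z))
E
```

```text
stand [0.4563454  0.21495967]
spare [ 0.51082392 -0.02146105]
full [ 0.50248975 -0.25659093]
amberbig [0.36556276 0.08479758]
```

View pics/topc.png

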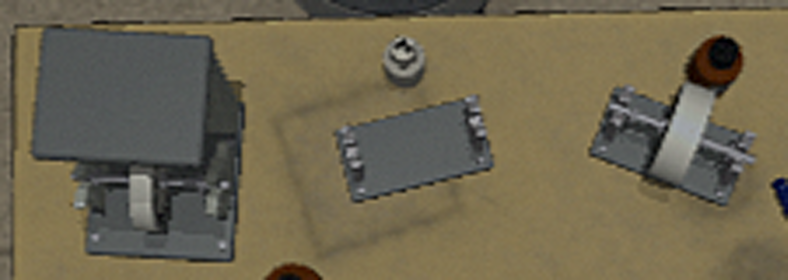

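View pics/sidec.png

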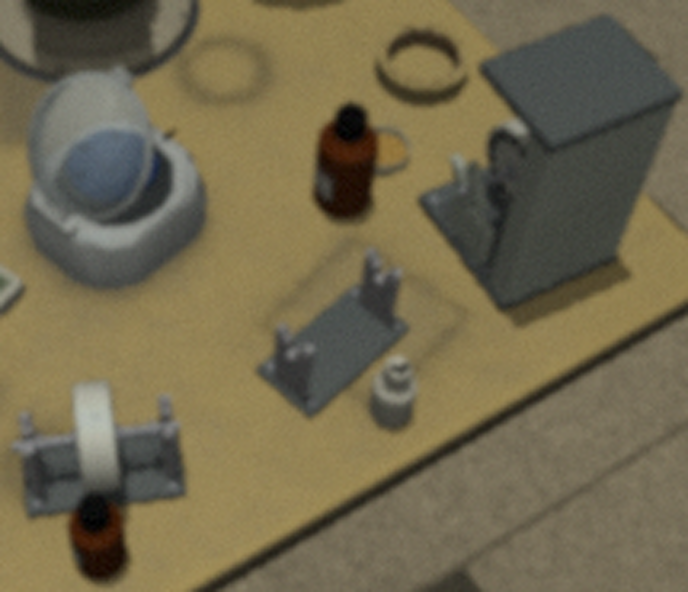

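```bash
python3 - <<'E'
from h import *
np.set_printoptions(precision=4,suppress=True)
T=cam('top');S=cam('side')
t=lambda p:np.array(p)/3.5+125
s=lambda p:np.array(p)/3.2+[185,120]
def rect(name,pts,z):
    w=[onz(T,t(p),z) for p in pts];print(name,w);return w
def yaw(a,b): d=np.array(a)-b;return np.degrees(np.arctan2(-d[0],d[1]))
w=rect('stand foot front',[(87,250),(233,261)],.008);print(yaw(w[0],w[1]))
w=rect('hood front',[(33,158),(205,165)],.24);print(yaw(*w),(w[0]+w[1])/2)
w=rect('stand axle',[(78,180),(240,187)],.079);print(yaw(*w),(w[0]+w[1])/2)
w=rect('spare foot',[(355,202),(493,166),(475,97),(338,130)],.008);print(yaw(w[0],w[1]),yaw(w[3],w[2]),sum(w)/4)
w=rect('full axle',[(610,113),(752,157)],.064);print(yaw(*w),(w[0]+w[1])/2)
w=rect('full foot',[(590,153),(725,205)],.008);print(yaw(*w))
# two-view
print('full axle end R', tri(T,t((752,157)),S,s((22,447))),'L',tri(T,t((610,113)),S,s((178,432))))
print('spare corner', tri(T,t((355,202)),S,s((362,280))) , tri(T,t((493,166)),S,s((262,370))))
P=camera_info('wrist');M=np.array(P['world_to_cam']);c=-M[:3,:3].T@M[:3,3]
o=observe();R=o['tool_rot'];print('cam in tool',R.T@(c-o['position']),R.T@M[:3,:3].T,P['fx'],P['cx'],P['cy'])
E
```

```text
stand foot front [array([0.4245, 0.2801]), array([0.4109, 0.1465])]
-5.820988543101298
hood front [array([0.4644, 0.275 ]), array([0.4554, 0.1406])]
-3.8265974397795275 [0.4599 0.2078]
stand axle [array([0.4765, 0.2737]), array([0.4666, 0.1315])]
-3.9726339554058203 [0.4715 0.2026]
spare foot [array([0.4628, 0.0338]), array([ 0.4933, -0.0944]), array([ 0.559 , -0.0796]), array([0.5309, 0.0482])]
13.382243429003559 12.390026583533608 [ 0.5115 -0.023 ]
full axle [array([ 0.5282, -0.1982]), array([ 0.4849, -0.3233])]
-19.08389802871147 [ 0.5065 -0.2608]
full foot [array([ 0.5033, -0.1845]), array([ 0.4513, -0.3071])]
-22.96360372129379
full axle end R [ 0.4857 -0.3208  0.0653] L [ 0.5325 -0.1992  0.0468]
spare corner [0.4648 0.0371 0.009 ] [ 0.4957 -0.0924  0.0021]
cam in tool [ 0.0825 -0.0003 -0.1745] [[-0.0017 -0.948  -0.3183]
 [ 1.     -0.0017 -0.0002]
 [-0.0003 -0.3183  0.948 ]] 337.6457534824282 253.99754404381238 193.95078405750428
```

```bash
cat >> h.py <<'E'
from scipy.spatial.transform import Rotation as Ro
np.set_printoptions(precision=3,suppress=True)
def Rt(yaw,lean):
    "tool z leaning: lean deg forward along local x; tool y = local y"
    l=np.radians(lean);s,c=np.sin(l),np.cos(l)
    return Ro.from_euler('z',yaw,degrees=True).as_matrix()@np.array([[-c,0,s],[0,1,0],[-s,0,-c]])
def go(R,p,o=None):
    o=o or observe();R0=o['tool_rot']
    print('t',o['time_s'],'turn units',Ro.from_matrix(R0.T@R).as_rotvec(degrees=True)/6,'| shift before turn',R0.T@(p-o['position'])/.04,'| shift after turn',R.T@(p-o['position'])/.04)
E
python3 - <<'E'
from h import *
seat=np.array([.470,.205,.079]);R=Rt(-4.5,35)
go(R,seat-R[:,2]*.12)
E
```

```text
t 0.15 turn units [-0.64  -5.814 -1.997] | shift before turn [-8.075 -5.795  0.523] | shift after turn [-5.144 -7.393  4.236]
```

Call:
drive_tool --offset '[[0, 0, 0], [0, 0, 0], [0, 0, 0], [0, 0, 0], [0, 0, 0], [0, 0, 0], [-0.64, -0.92, 0.53], [-0.64, -0.92, 0.53], [-0.64, -0.92, 0.53], [-0.64, -0.92, 0.53]]' --turn '[[-0.107, -0.97, -0.333], [-0.107, -0.97, -0.333], [-0.107, -0.97, -0.333], [-0.107, -0.97, -0.333], [-0.107, -0.97, -0.333], [-0.107, -0.97, -0.333], [0, 0, 0], [0, 0, 0], [0, 0, 0], [0, 0, 0]]' --hand '[0.6, 0.6, 0.6, 0.6, 0.6, 0.6, 0.6, 0.6, 0.6, 0.6]' --newtons 100

```text
time_s: 1.4
position: [0.281, 0.3679, 0.1876]
tool_rot: [[-0.816, 0.078, 0.573], [0.064, 0.997, -0.044], [-0.575, 0.001, -0.818]]
ft_force: [1.5, 0.8, 0.5]
grip_width: 0.051
gripper_force: 0.0
```

Call:
drive_tool --offset '[[-0.64, -0.92, 0.53], [-0.64, -0.92, 0.53], [-0.64, -0.92, 0.53], [-0.64, -0.92, 0.53], [0, 0, 0], [0, 0, 0], [0, 0, 0], [0, 0, 0], [0, 0, 0], [0, 0, 0]]' --turn '[[0, 0, 0], [0, 0, 0], [0, 0, 0], [0, 0, 0], [0, 0, 0], [0, 0, 0], [0, 0, 0], [0, 0, 0], [0, 0, 0], [0, 0, 0]]' --hand '[0.6, 0.6, 0.6, 0.6, 0.6, 0.6, 0.6, 0.6, 0.6, 0.6]'

```text
time_s: 2.65
position: [0.4008, 0.2123, 0.1771]
tool_rot: [[-0.816, 0.078, 0.573], [0.064, 0.997, -0.044], [-0.574, 0.001, -0.819]]
ft_force: [-0.1, 0.5, 0.4]
grip_width: 0.0512
gripper_force: 0.0
```

```bash
python3 - <<'E'
from h import *
o=observe();print(o['position'],o['tool_rot'],o['q'],o['time_s'],o['grip_width'])
P=cam('wrist');i=get_image('wrist');cv2.imwrite('pics/w1.png',i);np.save('w1.npy',P)
cv2.imwrite('pics/w1x.png',cv2.resize(i,(800,600),interpolation=cv2.INTER_CUBIC))
E
```

```text
[0.401 0.212 0.177] [[-0.816  0.078  0.573]
 [ 0.064  0.997 -0.044]
 [-0.574  0.001 -0.819]] [ 22.622   3.997 113.046 -27.716  34.096 -43.755] 2.65 0.051249181201171286
```

View pics/w1x.png

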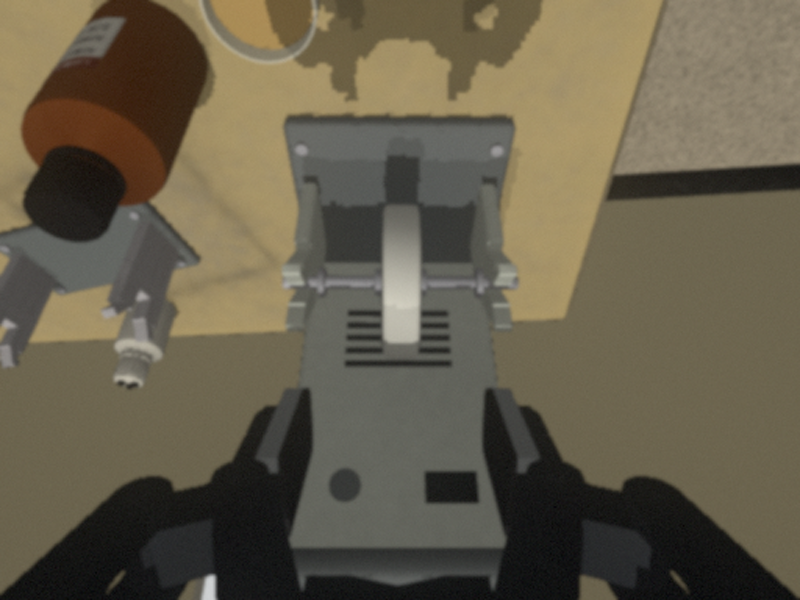

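The stand is centred. The axle runs level at row 283 with collars at (318,284) and (482,282), and the disc centre is at column 402. The fingers straddle it symmetrically.

```bash
python3 - <<'E'
from h import *
P=np.load('w1.npy');T=cam('top')
sc=lambda p:np.array(p)/1.5625
t=lambda p:np.array(p)/3.5+125
a,b=sc((318,284)),sc((482,282))
for z in(.075,.079,.083):
    A=onz(P,a,z);B=onz(P,b,z);d=B-A;print(z,A,B,np.hypot(*d),np.degrees(np.arctan2(-d[0],d[1])),(A+B)/2,'disc',onz(P,sc((402,283)),z))
m=tri(P,(a+b)/2,T,t((159,183.5)));print(m)
for k in(-.069,-.046,0,.046): 
  y=Ro.from_euler('z',-4.5,degrees=True).as_matrix()
  print(proj(P,np.array([.47,.205,.079])+y@[0,k,0])*1.5625,(proj(T,np.array([.47,.205,.079])+y@[0,k,0])-125)*3.5)
E
```

```text
0.075 [0.477 0.158] [0.483 0.257] 0.0985006057423805 -3.53710871249886 [0.48  0.207] disc [0.48  0.209]
0.079 [0.472 0.16 ] [0.478 0.256] 0.096506614826624 -3.537108712498802 [0.475 0.208] disc [0.475 0.209]
0.083 [0.467 0.161] [0.473 0.255] 0.0945126239108675 -3.5371087124988088 [0.47  0.208] disc [0.47  0.209]
[0.472 0.204 0.08 ]
[275.48  277.913] [234.625 189.399]
[315.078 277.845] [208.492 188.032]
[394.271 277.709] [156.228 185.298]
[473.461 277.573] [103.968 182.565]
```

Call:
drive_tool --offset '[[-0.09, 0.03, 0.4], [0, 0, 0.4], [0, 0, 0.4], [0, 0, 0.4], [0, 0, 0.4], [0, 0, 0.4], [0, 0, 0.28], [0, 0, 0], [0, 0, 0], [0, 0, 0]]' --turn '[[0, 0, 0.1], [0, 0, 0], [0, 0, 0], [0, 0, 0], [0, 0, 0], [0, 0, 0], [0, 0, 0], [0, 0, 0], [0, 0, 0], [0, 0, 0]]' --hand '[0.6, 0.6, 0.6, 0.6, 0.6, 0.6, 0.6, 0.6, 0.6, 0.6]'

```text
time_s: 3.95
position: [0.4653, 0.2084, 0.0919]
tool_rot: [[-0.815, 0.087, 0.573], [0.075, 0.996, -0.044], [-0.575, 0.007, -0.818]]
ft_force: [-1.3, 0.3, 0.4]
grip_width: 0.0513
gripper_force: 0.0
```

```bash
python3 - <<'E'
from h import *
o=observe();print(o['position'],o['ft_force'])
P=cam('wrist');i=get_image('wrist');np.save('w2.npy',P)
cv2.imwrite('pics/w2x.png',cv2.resize(i,(800,600),interpolation=cv2.INTER_CUBIC))
E
```

```text
[0.465 0.208 0.092] [-1.333  0.254  0.37 ]
```

View pics/w2x.png

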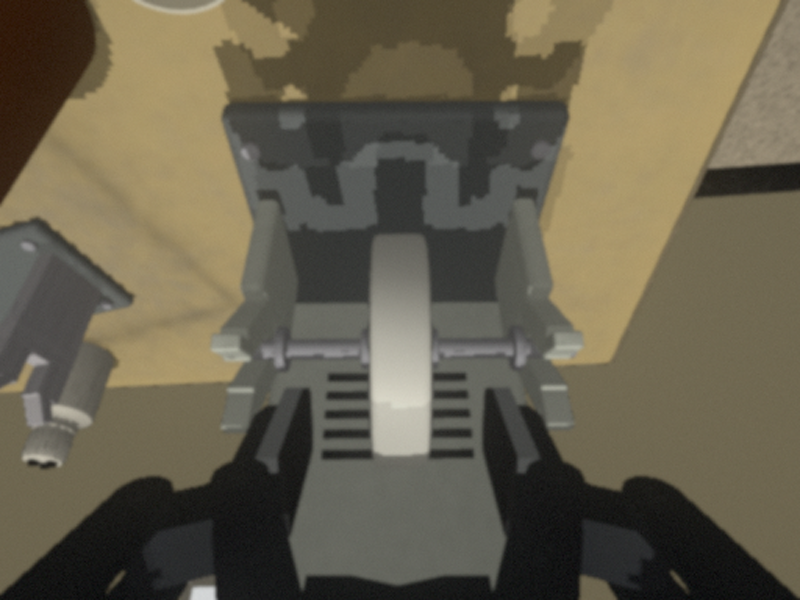

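Call:
drive_tool --offset '[[0, 0, -0.05], [0, 0, 0], [0, 0, 0], [0, 0, 0], [0, 0, 0], [0, 0, 0], [0, 0, 0], [0, 0, 0], [0, 0, 0], [0, 0, 0]]' --turn '[[0, 0, 0], [0, 0, 0], [0, 0, 0], [0, 0, 0], [0, 0, 0], [0, 0, 0], [0, 0, 0], [0, 0, 0], [0, 0, 0], [0, 0, 0]]' --hand '[0.5, 0.45, 0.4, 0.35, 0.3, 0.25, 0.2, 0.15, 0.1, 0.05]' --newtons 100

```text
time_s: 5.25
position: [0.4643, 0.2083, 0.093]
tool_rot: [[-0.815, 0.087, 0.573], [0.075, 0.996, -0.044], [-0.574, 0.007, -0.818]]
ft_force: [0.7, 0.4, -0.3]
grip_width: 0.0045
gripper_force: 0.0
```

```bash
python3 - <<'E'
from h import *
o=observe();print(o['position'],o['ft_force'],o['grip_width'])
P=cam('wrist');i=get_image('wrist');np.save('w3.npy',P);s=get_image('side')[150:260,270:420]
w=cv2.resize(i,(480,360))
cv2.imwrite('pics/w3x.png',np.hstack([w,cv2.resize(s,(320,235)) if 0 else cv2.resize(s,(320,360))]))
E
```

```text
[0.464 0.208 0.093] [ 0.742  0.422 -0.286] 0.004523753866265381
```

View pics/w3x.png

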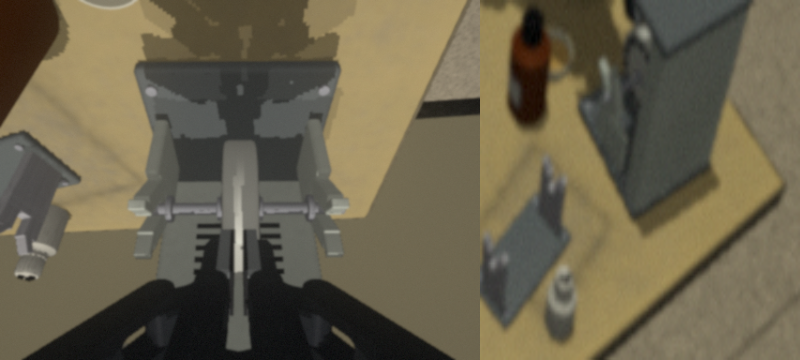

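```bash
python3 - <<'E'
from h import *
a=cv2.resize(cv2.imread('pics/w2x.png'),(512,384));i=get_image('wrist');s=get_image('side')
f=lambda m:cv2.resize(m[200:384,170:340],(400,433),interpolation=cv2.INTER_CUBIC)
x=np.hstack([cv2.convertScaleAbs(f(i),alpha=1.8,beta=20),cv2.convertScaleAbs(cv2.resize(s[150:230,320:400],(400,433),interpolation=cv2.INTER_CUBIC),alpha=1.5)])
cv2.imwrite('pics/z3.png',x)
E
```

```text
(no output)
```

View pics/z3.png

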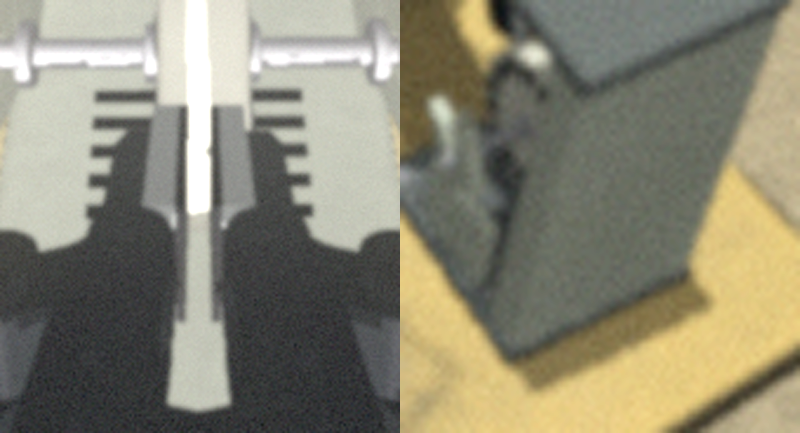

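The fingers closed short of the rim: the tips sit on the camera side of the disc at crop row 105, and the disc lies behind them. I'll open, advance slowly and test again.

Call:
drive_tool --offset '[[0, 0, 0], [0, 0, 0], [0, 0, 0], [0, 0, 0.08], [0, 0, 0.08], [0, 0, 0.08], [0, 0, 0.08], [0, 0, 0], [0, 0, 0], [0, 0, 0]]' --turn '[[0, 0, 0], [0, 0, 0], [0, 0, 0], [0, 0, 0], [0, 0, 0], [0, 0, 0], [0, 0, 0], [0, 0, 0], [0, 0, 0], [0, 0, 0]]' --hand '[0.6, 0.6, 0.6, 0.6, 0.6, 0.6, 0.6, 0.15, 0.15, 0.15]'

```text
time_s: 6.7
position: [0.4713, 0.2076, 0.0828]
tool_rot: [[-0.815, 0.087, 0.573], [0.075, 0.996, -0.044], [-0.575, 0.007, -0.818]]
ft_force: [-3.8, -1.2, 4.9]
grip_width: 0.0164
gripper_force: 97.9
```

Call:
drive_tool --offset '[[0, 0, 0], [0, 0, 0], [0, 0, 0.08], [0, 0, 0.08], [0, 0, 0.08], [0, 0, 0.08], [0, 0, 0.08], [0, 0, 0.08], [0, 0, 0.07], [0, 0, 0]]' --turn '[[0, 0, 0], [0, 0, 0], [0, 0, 0], [0, 0, 0], [0, 0, 0], [0, 0, 0], [0, 0, 0], [0, 0, 0], [0, 0, 0], [0, 0, 0]]' --hand '[0.6, 0.6, 0.6, 0.6, 0.6, 0.6, 0.6, 0.6, 0.6, 0.6]'

```text
time_s: 7.95
position: [0.4843, 0.2068, 0.0644]
tool_rot: [[-0.815, 0.087, 0.573], [0.075, 0.996, -0.044], [-0.574, 0.007, -0.819]]
ft_force: [-0.6, 0.3, -0.5]
grip_width: 0.0512
gripper_force: 0.0
```

```bash
python3 - <<'E'
from h import *
o=observe();print(o['position'],o['ft_force'],o['grip_width'])
i=get_image('wrist');cv2.imwrite('pics/w4.png',i)
np.save('w4.npy',cam('wrist'))
# numeric profile: column brightness along rows through left finger & disc
g=i.mean(2).astype(int)
print('disc col 256');print([(r,g[r,256]) for r in range(120,384,6)])
for r in (240,250,260,270,280,290,300): print(r,g[r,180:340:5])
E
```

```text
[0.484 0.207 0.064] [-0.581  0.267 -0.52 ] 0.05124443757975738
disc col 256
[(120, np.int64(56)), (126, np.int64(54)), (132, np.int64(55)), (138, np.int64(57)), (144, np.int64(60)), (150, np.int64(55)), (156, np.int64(57)), (162, np.int64(68)), (168, np.int64(103)), (174, np.int64(107)), (180, np.int64(110)), (186, np.int64(111)), (192, np.int64(115)), (198, np.int64(118)), (204, np.int64(120)), (210, np.int64(121)), (216, np.int64(123)), (222, np.int64(126)), (228, np.int64(129)), (234, np.int64(132)), (240, np.int64(134)), (246, np.int64(139)), (252, np.int64(183)), (258, np.int64(190)), (264, np.int64(196)), (270, np.int64(200)), (276, np.int64(203)), (282, np.int64(211)), (288, np.int64(215)), (294, np.int64(219)), (300, np.int64(224)), (306, np.int64(204)), (312, np.int64(204)), (318, np.int64(202)), (324, np.int64(201)), (330, np.int64(198)), (336, np.int64(187)), (342, np.int64(110)), (348, np.int64(110)), (354, np.int64(111)), (360, np.int64(106)), (366, np.int64(106)), (372, np.int64(103)), (378, np.int64(34))]
240 [106 107 106 106 107 107 106 108 106  95 115 136 138 135 134
[... 180 characters left out ...]
  77  48  76  81 136 139]
260 [ 73  74  42  35 103  87  85  84  84 128 159 196 194 196 192 193 190 190
 190 182 127  75  74  65  66 103  56  34  69  75  73  45]
270 [ 75  57  33  37  88 111 112 113 113 113 161 200 203 201 202 201 200 198
 196 188 110 113 110 111 108 110  43  32  34  74  76  62]
280 [ 70  32  34  37  83  76  76  77  80  90 158 211 210 211 209 208 208 207
 206 197  87  89  89  90  89  90  38  34  29  38  75  74]
290 [ 33  28  32  34  86  41  44  43  50  49 153 216 217 218 217 216 216 215
 215 202  67  50  46  41  37  39  46  32  29  29  54  73]
300 [ 34  33  29  41 110 110 112 112 112 114 143 213 214 210 217 223 223 223
 222 204 111 110 110 110 110 106 104  31  31  30  53  82]
```

Call:
drive_tool --offset '[[-0.09, 0, 0.06], [0, 0, 0.06], [0, 0, 0.06], [0, 0, 0], [0, 0, 0], [0, 0, 0], [0, 0, 0], [0, 0, 0], [0, 0, 0], [0, 0, 0]]' --turn '[[0, 0, 0], [0, 0, 0], [0, 0, 0], [0, 0, 0], [0, 0, 0], [0, 0, 0], [0, 0, 0], [0, 0, 0], [0, 0, 0], [0, 0, 0]]' --hand '[0.6, 0.6, 0.6, 0.5, 0.4, 0.3, 0.2, 0.15, 0.15, 0.15]'

```text
time_s: 9.25
position: [0.4912, 0.2064, 0.0609]
tool_rot: [[-0.815, 0.086, 0.573], [0.075, 0.996, -0.044], [-0.575, 0.007, -0.818]]
ft_force: [-3.9, 2.6, 5.1]
grip_width: 0.0183
gripper_force: 97.4
```

Call:
drive_tool --offset '[[0, 0, -0.05], [0, 0, -0.1], [0, 0, -0.15], [0, 0, -0.15], [0, 0, -0.2], [0, 0, -0.2], [0, 0, -0.2], [0, 0, -0.2], [0, 0, -0.2], [0, 0, 0]]' --turn '[[0, 0, 0], [0, 0, 0], [0, 0, 0], [0, 0, 0], [0, 0, 0], [0, 0, 0], [0, 0, 0], [0, 0, 0], [0, 0, 0], [0, 0, 0]]' --hand '[0.1, 0.1, 0.1, 0.1, 0.1, 0.1, 0.1, 0.1, 0.1, 0.1]'

```text
time_s: 10.5
position: [0.4579, 0.2089, 0.1088]
tool_rot: [[-0.815, 0.087, 0.574], [0.075, 0.996, -0.044], [-0.575, 0.007, -0.818]]
ft_force: [0.2, -0.4, -4.0]
grip_width: 0.0189
gripper_force: 97.9
```

```bash
python3 - <<'E'
from h import *
o=observe();print(o['position'],o['ft_force'],o['grip_width'],o['q'])
i=get_image('wrist');cv2.imwrite('pics/w5.png',i);np.save('w5.npy',cam('wrist'))
s=get_image('side');t=get_image('top');cv2.imwrite('pics/s5.png',s);cv2.imwrite('pics/t5.png',t)
a=cv2.resize(i,(512,384))
x=np.zeros((600,800,3),np.uint8);x[:384,:512]=i
x[:384,512:]=cv2.resize(s[140:260,290:380],(288,384),interpolation=cv2.INTER_CUBIC)
x[384:,:]=cv2.resize(t[135:200,120:360],(800,216),interpolation=cv2.INTER_CUBIC)
cv2.imwrite('pics/m5.png',x)
E
```

```text
[0.458 0.209 0.109] [ 0.192 -0.421 -4.006] 0.018893361203819056 [ 18.532  15.208 114.166 -37.071  21.792 -35.149]
```

View pics/m5.png

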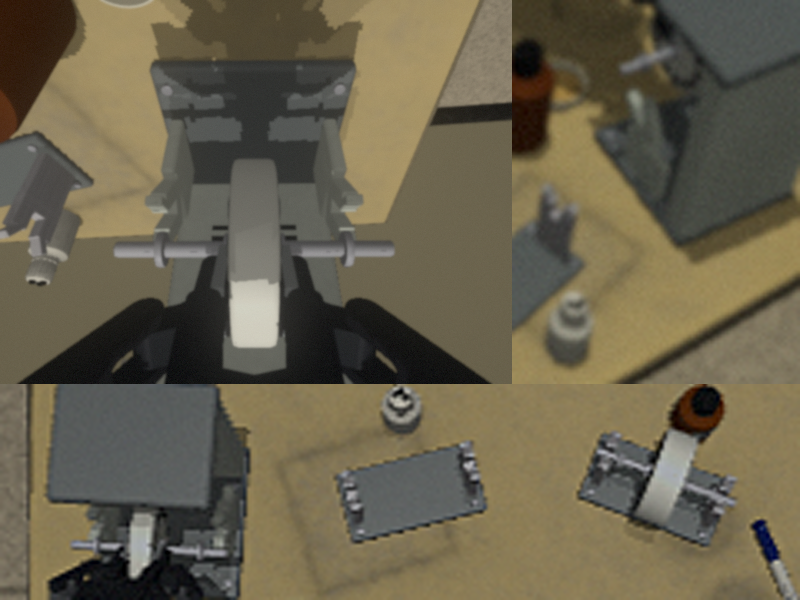

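The slim drum is lifted and held level. In the wrist view its axle tips are at (115,249) and (394,247). In the top view they show at mosaic (75,546) and (237,553). The side view shows the -y tip at mosaic (625,68).

```bash
python3 - <<'E'
from h import *
o=observe();W=np.load('w5.npy');T=cam('top');S=cam('side')
mt=lambda p:np.array([120+p[0]*240/800,135+(p[1]-384)*65/216]);ms=lambda p:np.array([290+(p[0]-512)/3.2,140+p[1]/3.2])
L=(394,247);Rr=(115,249)
tl,tr=mt((75,546)),mt((237,553));sr=ms((625,68))
a=tri(T,tr,S,sr);b=tri(W,Rr,S,sr);c=tri(W,Rr,T,tr);d=tri(W,L,T,tl)
for x in(a,b,c,d):
  print(x,'proj W',proj(W,x),'T',proj(T,x),tr,'S',proj(S,x),sr,'tool',o['tool_rot'].T@(x-o['position']))
M=np.array(camera_info('wrist')['world_to_cam']);print(o['tool_rot'].T@(-M[:3,:3].T@M[:3,3]-o['position']))
E
```

```text
[0.438 0.137 0.134] proj W [106.138 265.93 ] T [189.65  184.882] [191.1   185.856] S [323.076 161.421] [325.312 161.25 ] tool [-0.003 -0.073 -0.029]
[0.436 0.145 0.128] proj W [122.023 252.515] T [187.371 185.921] [191.1   185.856] S [324.448 161.312] [325.312 161.25 ] tool [ 0.002 -0.066 -0.026]
[0.437 0.136 0.123] proj W [108.759 245.846] T [190.589 185.509] [191.1   185.856] S [322.145 164.098] [325.312 161.25 ] tool [ 0.003 -0.075 -0.02 ]
[0.446 0.278 0.127] proj W [392.491 247.128] T [142.373 183.785] [191.1   185.856] S [361.898 146.155] [325.312 161.25 ] tool [ 0.005  0.068 -0.025]
[ 0.083 -0.    -0.175]
```

```bash
cat >> h.py <<'E'
a=np.array([.003,0,-.024])
SEAT=np.array([.4745,.2075,.079])
E
python3 - <<'E'
from h import *
T=cam('top')
mt=lambda p:np.array([120+p[0]*240/800,135+(p[1]-384)*65/216])
w=[onz(T,mt(p),.008) for p in[(353,543),(486,508),(471,443),(337,479)]];print(w,sum(w)/4)
for i,j in((0,1),(3,2)):
  d=w[i]-w[j];print(np.degrees(np.arctan2(-d[0],d[1])))
print('dropper',onz(T,np.array((375,218))/1.5625,.075),'amber',onz(T,np.array((516,217))/1.5625,.09))
o=observe();R=Rt(13,0);o['position']=o['position']-o['tool_rot'][:,2]*.1
print(o['position']);go(R,np.array([.512,-.022,.15])-R@a,o)
E
```

```text
[array([0.462, 0.035]), array([ 0.494, -0.094]), array([ 0.559, -0.082]), array([0.526, 0.05 ])] [ 0.51  -0.023]
13.551093609879466
13.95590431459465
dropper [ 0.587 -0.014] amber [ 0.578 -0.293]
[0.401 0.213 0.19 ]
t 10.65 turn units [-0.853  5.804 -2.924] | shift before turn [-1.849 -5.603  3.201] | shift after turn [-1.461 -6.354  1.598]
```

Call:
drive_tool --offset '[[0, 0, -0.62], [0, 0, -0.62], [0, 0, -0.63], [0, 0, -0.63], [0, 0, 0], [0, 0, 0], [0, 0, 0], [0, 0, 0], [0, 0, 0], [0, 0, 0]]' --turn '[[0, 0, 0], [0, 0, 0], [0, 0, 0], [0, 0, 0], [-0.142, 0.967, -0.487], [-0.142, 0.967, -0.487], [-0.142, 0.967, -0.487], [-0.142, 0.967, -0.487], [-0.142, 0.967, -0.487], [-0.142, 0.967, -0.487]]' --hand '[0.1, 0.1, 0.1, 0.1, 0.1, 0.1, 0.1, 0.1, 0.1, 0.1]'

```text
time_s: 11.9
position: [0.4011, 0.2129, 0.1899]
tool_rot: [[-0.974, -0.226, -0.003], [-0.226, 0.974, -0.0], [0.003, 0.0, -1.0]]
ft_force: [-0.1, -0.5, -3.2]
grip_width: 0.019
gripper_force: 98.1
```

Call:
drive_tool --offset '[[-0.18, -0.79, 0], [-0.18, -0.79, 0], [-0.18, -0.79, 0], [-0.18, -0.79, 0], [-0.18, -0.79, 0], [-0.18, -0.79, 0], [-0.18, -0.79, 0], [-0.18, -0.79, 0], [0, 0, 0.6], [0, 0, 0.6]]' --turn '[[0, 0, 0], [0, 0, 0], [0, 0, 0], [0, 0, 0], [0, 0, 0], [0, 0, 0], [0, 0, 0], [0, 0, 0], [0, 0, 0], [0, 0, 0]]' --hand '[0.1, 0.1, 0.1, 0.1, 0.1, 0.1, 0.1, 0.1, 0.1, 0.1]'

```text
time_s: 13.15
position: [0.514, -0.0209, 0.1409]
tool_rot: [[-0.975, -0.224, 0.0], [-0.224, 0.975, -0.0], [-0.0, -0.0, -1.0]]
ft_force: [0.7, 0.7, -3.5]
grip_width: 0.0188
gripper_force: 104.8
```

```bash
python3 - <<'E'
from h import *
o=observe();print(o['position'],o['tool_rot'],o['ft_force'],o['q'],o['grip_width'])
i=get_image('wrist');np.save('w6.npy',cam('wrist'));cv2.imwrite('pics/w6.png',i)
W=cam('wrist');t=get_image('top');cv2.imwrite('pics/t6.png',t)
go(Rt(13.5,0),np.array([.511,-.023,.064])-Rt(13.5,0)@a)
# find axle in wrist: bright bar row profile near expected tips
for y in(-.069,.069): print(proj(W,o['position']+o['tool_rot']@(a+[0,y,0])))
g=i.mean(2).astype(int)
for c in(120,135,150,350,365,380): print(c,g[225:275:2,c])
for c in(100,150,175,200,330,360,400): print(c,g[40:225:4,c])
E
```

```text
[ 0.514 -0.021  0.141] [[-0.975 -0.224  0.   ]
 [-0.224  0.975 -0.   ]
 [-0.    -0.    -1.   ]] [ 0.663  0.748 -3.489] [ -15.528   21.212   85.507   -0.009   73.257 -118.454] 0.018758422342445485
t 13.25 turn units [ 0.022 -0.042 -0.09 ] | shift before turn [-0.033 -0.066  2.489] | shift after turn [-0.022 -0.06   2.489]
[111.47  255.102]
[392.93  254.303]
120 [136 134 114 101 116 110 107 103 100  93 109 131 135 135 136 134 115  77
  42  35  33  37  34  39  40]
135 [132 131 105  79  82  84  84  84  87  89 108 133 133 134 134 133 136 125
  94  56  37  27  34  34  35]
150 [132 132 106  77  76  82  84  83  81  79 100 129 131 132 132 133 134 135
 131 110  78  39  36  34  33]
350 [ 99 104 114 120 128 135 136 140 137 131 122 116  91  74  78 113 133 132
 131 132 132 134 131 131 133]
365 [115 113  91  89 108 117 124 130 125 115 119 129 130 131 130 130 128 131
 130 130 131 130 132 133 134]
380 [132 122  88  89 105 110 116 125  98  82 109 129 130 131 130 130 128 129
 131 134 129 132 133 133 133]
100 [128 134 134 132 133 133 132 136 133 132 132 132 135 136 133 133 133 132
 132 132 133 132 131 1
[... 572 characters left out ...]
28 129 130 130  87 106 107  99  95  92  71  65  65  64  60  55  56
  63  68  66  65  66  82  85  84  85  84  85]
330 [ 67  69  68  67  82  82  81  82  82  79  79  75  71  72  77  76  79  73
  69  65  63  64  64  64  63  66  63  67  66  65  70  65  71  81  81  84
 111  89 118 110  91  82  79  80  81 105 114]
360 [ 68  67  66  69  67  69  66  66  75  80  77  72  69  71  68  66  63  66
  65  65  65  64  65  68  74  89 111 118 118 120 118 121 121 123 124 121
 119 119 123 125 125 126 127 127 124 123 119]
400 [ 63  27  22  28  24  29  27  29  75  82  88 130 128 130 132 130 132 130
 130 129 131 129 129 132 131 132 132 130 131 133 134 132 134 132 133 133
 134 133 132 129 130 129 130 128 112  78  56]
```

```bash
python3 - <<'E'
from h import *
W=np.load('w6.npy');i=cv2.imread('pics/w6.png');x=cv2.resize(i,(800,600),interpolation=cv2.INTER_CUBIC)
Y=Ro.from_euler('z',13.5,degrees=True).as_matrix();c=np.array([.511,-.023,0])
def line(p,q,col):
    u,v=[tuple(int(round(k*1.5625)) for k in proj(W,c+Y@np.array(r))) for r in(p,q)];cv2.line(x,u,v,col,1)
f=[(-.035,-.068,.008),(.035,-.068,.008),(.035,.068,.008),(-.035,.068,.008)]
for k in range(4): line(f[k],f[(k+1)%4],(0,0,255))
for s in(-1,1):
    for yy in(.052,.062):
        for xx in(-.018,.018): line((xx,s*yy,.008),(xx,s*yy,.087),(0,255,255))
        for xx in(-.005,.005): line((xx,s*yy,.060),(xx,s*yy,.076),(0,255,0))
cv2.imwrite('pics/w6x.png',x)
E
```

```text
(no output)
```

View pics/w6x.png

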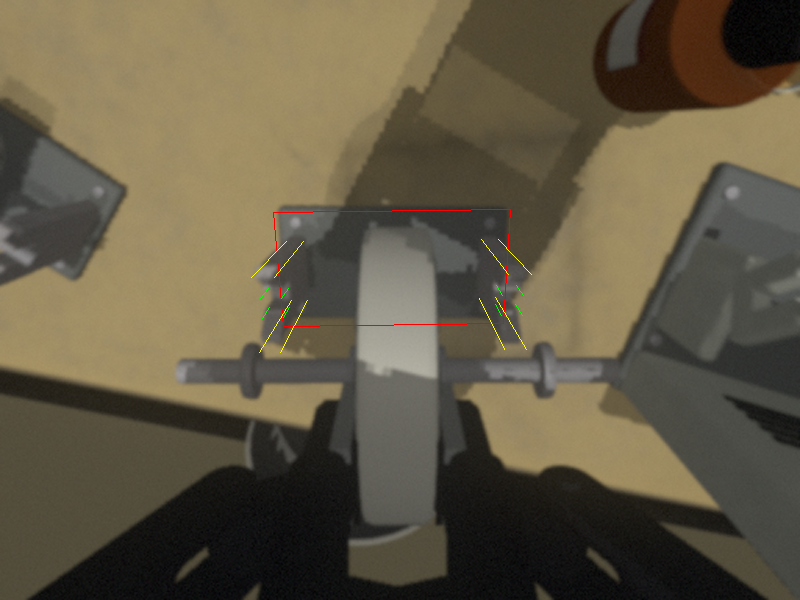

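The cradle foot's near corners are at (280,205) and (508,207), against predictions of (273,212) and (511,209). It looks about 4% smaller than predicted. That points to an offset along the tool axis, so I'll check it by triangulating with the top view.

```bash
python3 - <<'E'
from h import *
from scipy.optimize import least_squares
W=np.load('w6.npy');T=cam('top')
tp=[np.array(p)/3.5+125 for p in[(355,202),(493,166),(475,97),(338,130)]]
mt=lambda p:np.array([120+p[0]*240/800,135+(p[1]-384)*65/216])
tp2=[mt(p) for p in[(353,543),(486,508),(471,443),(337,479)]]
tp=[(u+v)/2 for u,v in zip(tp,tp2)]
wp=[np.array(p)/1.5625 for p in[(508,207),(280,205)]]
for k in(0,1): print('tri',tri(W,wp[k],T,tp[k]))
F=np.array([(-.035,.068,.008),(-.035,-.068,.008),(.035,-.068,.008),(.035,.068,.008)])
def cor(v): return np.array([v[0],v[1],0])+F@Ro.from_euler('z',v[2]).as_matrix().T
def f(v,withT=True):
    X=cor(v);r=[]
    for k in(0,1): r+=list(proj(W,X[k]-[0,0,v[3]])-wp[k])   # camera higher by v3
    if withT:
        for k in range(4): r+=list(2*(proj(T,X[k])-tp[k]))
    return r
s=least_squares(f,[.511,-.023,.23,0]);print('fit',s.x[:2],np.degrees(s.x[2]),'bias',s.x[3],s.fun)
g=lambda v:[x for k in range(4) for x in proj(T,cor(v)[k])-tp[k]]
s=least_squares(g,[.511,-.023,.23]);print('top only',s.x[:2],np.degrees(s.x[2]),s.fun)
E
```

```text
tri [0.462 0.034 0.009]
tri [ 0.491 -0.094  0.012]
fit [ 0.51  -0.023] 12.595788360204818 bias 0.013175229085025726 [-0.533  0.012 -0.031  0.711 -0.957  0.846  1.441  1.517  0.411 -0.239
 -1.51  -0.623]
top only [ 0.511 -0.023] 13.068556426880248 [-0.271  0.372  0.84   0.377  0.153 -0.453 -0.721 -0.319]
```

Call:
drive_tool --offset '[[-0.165, -0.03, 0.25], [0, 0, 0.25], [0, 0, 0.25], [0, 0, 0.25], [0, 0, 0.25], [0, 0, 0.15], [0, 0, 0.1], [0, 0, 0], [0, 0, 0], [0, 0, 0]]' --turn '[[0, 0, 0], [0, 0, 0], [0, 0, 0], [0, 0, 0], [0, 0, 0], [0, 0, 0], [0, 0, 0], [0, 0, 0], [0, 0, 0], [0, 0, 0]]' --hand '[0.1, 0.1, 0.1, 0.1, 0.1, 0.1, 0.1, 0.1, 0.1, 0.1]'

```text
time_s: 14.5
position: [0.5206, -0.0199, 0.0823]
tool_rot: [[-0.974, -0.225, 0.001], [-0.225, 0.974, -0.0], [-0.001, -0.0, -1.0]]
ft_force: [-0.7, 0.7, -3.8]
grip_width: 0.0188
gripper_force: 104.7
```

```bash
cat > prof.py <<'E'
from h import *
import sys
o=observe();print(o['time_s'],o['position'],o['ft_force'],o['grip_width'])
i=get_image('wrist');n=sys.argv[1];np.save(n+'.npy',cam('wrist'));cv2.imwrite('pics/'+n+'.png',i)
g=cv2.cvtColor(i,cv2.COLOR_BGR2GRAY)
r0,r1,step=map(int,sys.argv[2:5])
for r in range(r0,r1,step): print(r,' '.join('%3d'%v for v in g[r,90:180:5]),'|',' '.join('%3d'%v for v in g[r,330:420:5]))
E
python3 prof.py w7 130 300 5
```

```text
14.5 [ 0.521 -0.02   0.082] [-0.687  0.721 -3.846] 0.018775403262059315
130 146 148 149 148 148 147 145 147 147 146 147 145 146 146 145 145 142 142 |  69  68  72  68  73  72  81  69  71  71  73  70  75  91 117 130 134 137
135 146 147 146 150 148 150 148 148 147 146 148 148 146 145 138  90  87  90 |  54  55  65  70  72  72  78  70  68  73  68  72  90 117 119 128 137 139
140 146 144 147 148 148 149 150 145 148 148 147 148 147 147 123 108 112 112 |  52  53  53  72  73  72  72  70  67  70  69  81 115 123 123 131 139 140
145 145 146 146 147 151 149 149 148 147 148 147 147 145 145 128 110 127 157 |  69  51  51  68  71  71  70  70  71  70  74  85 125 120 129 136 139 139
150 146 147 146 146 150 150 149 147 145 148 147 146 148 146 139 109 119 136 |  68  53  55  70  71  70  73  71  70  69  82 122 125 122 130 138 137 136
155 144 148 146 146 149 150 148 146 147 148 149 149 146 147 140 110 109  96 |  52  52  58  70  74  69  73  69  72  71  99 124 124 128 131 133 137 140
160 145 148 144 148 148 147 147 149 146 148 147 147 148 145 144 103  78  78 |  66  53  63  72  72  73  73  71  73  73 131 128 12
[... 3371 characters left out ...]
46 147 147 143 144 144 143 | 137 142 141 143 141 141 140 138 140 141 142 141 138 139 140 141 142 108
280 151 149 148 150 147 148 147 146 146 145 147 146 146 144 145 144 142 145 | 142 141 141 142 142 143 141 142 143 141 142 141 142 140 140 139 142  93
285  98 109 125 141 148 147 147 146 147 148 146 145 146 143 144 145 147 145 | 141 140 138 139 141 142 143 143 144 141 141 141 140 141 138 138 109  94
290  85  83  85  86  87  93 107 122 136 145 147 145 147 146 145 146 148 146 | 143 140 139 140 141 141 143 144 144 144 145 142 141 140 139 143 107  94
295  84  85  83  85  84  83  82  82  83  87  93 107 117 131 144 147 147 146 | 142 141 138 139 137 140 140 141 142 142 143 142 140 141 144 144 144 138
```

```bash
python3 - <<'E'
from h import *
W=np.load('w7.npy');Y=Ro.from_euler('z',13,degrees=True).as_matrix();c=np.array([.5105,-.023,0])
for b in(0,.013):
  for s in(-1,1):
    print('bias',b,'side',s)
    for xx,z in[(-.018,.087),(-.018,.008),(-.01,.087),(-.005,.076),(-.005,.06),(.005,.06),(.005,.076),(.01,.087),(.018,.087),(.018,.008)]:
      print((xx,z),proj(W,c+Y@np.array([xx,s*.062,z])-[0,0,b]),proj(W,c+Y@np.array([xx,s*.052,z])-[0,0,b]))
o=observe();print('axle pred',proj(W,o['position']+o['tool_rot']@[.0105,-.062,-.025]))
E
```

```text
bias 0 side -1
(-0.018, 0.087) [135.084 188.959] [154.033 188.924]
(-0.018, 0.008) [170.241 156.785] [183.584 156.76 ]
(-0.01, 0.087) [136.792 203.195] [155.474 203.16 ]
(-0.005, 0.076) [144.114 204.768] [161.63  204.736]
(-0.005, 0.06) [152.121 195.684] [168.36  195.654]
(0.005, 0.06) [153.692 210.816] [169.685 210.787]
(0.005, 0.076) [145.936 220.923] [163.167 220.891]
(0.01, 0.087) [140.859 237.083] [158.903 237.05 ]
(0.018, 0.087) [142.409 250.   ] [160.21  249.968]
(0.018, 0.008) [173.966 201.947] [186.729 201.923]
bias 0 side 1
(-0.018, 0.087) [370.109 188.523] [351.151 188.558]
(-0.018, 0.008) [335.721 156.472] [322.374 156.497]
(-0.01, 0.087) [368.496 202.768] [349.806 202.802]
(-0.005, 0.076) [361.365 204.368] [343.841 204.4  ]
(-0.005, 0.06) [353.526 195.311] [337.281 195.341]
(0.005, 0.06) [352.051 210.452] [336.051 210.481]
(0.005, 0.076) [359.648 220.533] [342.409 220.564]
(0.01, 0.087) [364.656 236.679] [346.604 236.711]
(0.018, 0.087) [363.192 249.604] [345.383 249.636]
(0.018, 0.008) [332.256 201.655] [319.489 201.678]
bias 0.013 side -1
(-0.018, 0.087) [142.769 181.9
[... 337 characters left out ...]
.087) [147.843 227.392] [164.773 227.362]
(0.018, 0.087) [149.21  239.643] [165.926 239.613]
(0.018, 0.008) [177.523 196.53 ] [189.719 196.507]
bias 0.013 side 1
(-0.018, 0.087) [362.592 181.516] [344.861 181.549]
(-0.018, 0.008) [331.922 152.931] [319.195 152.955]
(-0.01, 0.087) [361.181 194.945] [343.685 194.977]
(-0.005, 0.076) [354.908 196.907] [338.437 196.938]
(-0.005, 0.06) [347.952 188.871] [332.616 188.9  ]
(0.005, 0.06) [346.638 203.269] [331.52  203.297]
(0.005, 0.076) [353.391 212.23 ] [337.172 212.26 ]
(0.01, 0.087) [357.812 227.011] [340.876 227.042]
(0.018, 0.087) [356.524 239.269] [339.802 239.3  ]
(0.018, 0.008) [328.769 196.25 ] [316.57  196.272]
axle pred [127.012 236.769]
```

Call:
drive_tool --offset '[[0, 0, 0.1], [0, 0, 0.1], [0, 0, 0.1], [0, 0, 0.1], [0, 0, 0.08], [0, 0, 0.08], [0, 0, 0.08], [0, 0, 0.08], [0, 0, 0.08], [0, 0, 0]]' --turn '[[0, 0, 0], [0, 0, 0], [0, 0, 0], [0, 0, 0], [0, 0, 0], [0, 0, 0], [0, 0, 0], [0, 0, 0], [0, 0, 0], [0, 0, 0]]' --hand '[0.1, 0.1, 0.1, 0.1, 0.1, 0.1, 0.1, 0.1, 0.1, 0.1]'

```text
time_s: 15.8
position: [0.5203, -0.0198, 0.0498]
tool_rot: [[-0.974, -0.225, -0.0], [-0.225, 0.974, 0.0], [0.0, 0.0, -1.0]]
ft_force: [0.6, 0.6, -3.5]
grip_width: 0.0188
gripper_force: 104.7
```

Call:
drive_tool --offset '[[0, 0, 0.05], [0, 0, 0.05], [0, 0, 0.05], [0, 0, 0.05], [0, 0, 0.03], [0, 0, 0], [0, 0, 0], [0, 0, 0], [0, 0, 0], [0, 0, 0]]' --turn '[[0, 0, 0], [0, 0, 0], [0, 0, 0], [0, 0, 0], [0, 0, 0], [0, 0, 0], [0, 0, 0], [0, 0, 0], [0, 0, 0], [0, 0, 0]]' --hand '[0.1, 0.1, 0.1, 0.1, 0.1, 0.1, 0.1, 0.1, 0.1, 0.1]'

```text
time_s: 17.05
position: [0.5205, -0.0199, 0.0409]
tool_rot: [[-0.974, -0.225, 0.0], [-0.225, 0.974, 0.0], [-0.0, -0.0, -1.0]]
ft_force: [-1.0, -0.3, -3.3]
grip_width: 0.0188
gripper_force: 104.7
```

Still hanging free, so I'll go on down in 1 mm steps.

Call:
drive_tool --offset '[[0, 0, 0.03], [0, 0, 0.03], [0, 0, 0.03], [0, 0, 0.03], [0, 0, 0], [0, 0, 0], [0, 0, 0], [0, 0, 0], [0, 0, 0], [0, 0, 0]]' --turn '[[0, 0, 0], [0, 0, 0], [0, 0, 0], [0, 0, 0], [0, 0, 0], [0, 0, 0], [0, 0, 0], [0, 0, 0], [0, 0, 0], [0, 0, 0]]' --hand '[0.1, 0.1, 0.1, 0.1, 0.1, 0.1, 0.1, 0.1, 0.1, 0.1]'

```text
time_s: 18.3
position: [0.521, -0.0199, 0.0394]
tool_rot: [[-0.974, -0.225, 0.003], [-0.225, 0.974, -0.001], [-0.003, -0.002, -1.0]]
ft_force: [-9.2, 2.9, 32.3]
grip_width: 0.0186
gripper_force: 110.4
```

Call:
drive_tool --offset '[[0, 0, -0.04], [0, 0, -0.03], [0, 0, 0], [0, 0, 0], [0, 0, 0], [0, 0, 0], [0, 0, 0], [0, 0, 0], [0, 0, 0], [0, 0, 0]]' --turn '[[0, 0, 0], [0, 0, 0], [0, 0, 0], [0, 0, 0], [0, 0, 0], [0, 0, 0], [0, 0, 0], [0, 0, 0], [0, 0, 0], [0, 0, 0]]' --hand '[0.1, 0.1, 0.15, 0.18, 0.2, 0.22, 0.25, 0.3, 0.4, 0.5]' --newtons 30

```text
time_s: 19.55
position: [0.5204, -0.0199, 0.0387]
tool_rot: [[-0.974, -0.225, 0.0], [-0.225, 0.974, 0.0], [-0.0, 0.0, -1.0]]
ft_force: [0.2, -0.5, 0.0]
grip_width: 0.0426
gripper_force: 0.0
```

```bash
python3 prof.py w8 205 300 6
```

```text
19.55 [ 0.52  -0.02   0.039] [ 0.181 -0.517  0.003] 0.04260560271477877
205 166 167 167 165 164 161  88  85  91  85  79  77  75  76  74  74  66  61 |  67  71  70  72  72  73  76  78  80  78 125 139 155 153 151 149 147 144
211 169 166 166 166 137  90  87  85  87  77  72  76  75  76  74  70  68  58 |  67  73  69  74  71  72  70  77  79  81  82 125 154 149 150 146 150 145
217 163 166 159 143 124 115 105  96  91  77  78  76  77  72  72  71  69  61 |  69  71  71  71  74  73  72  76  94  93  95  95 144 149 150 147 143 143
223 165 165 165 168 166 166  97  76  79  74  74  77  76  77  74  69  71  74 |  67  70  70  68  72  70  75  75  75  91  95  94  97 101 148 145 143 137
229 164 167 168 168 164 121  98  75  76  76  83  78  74  83  77  66  73  73 |  64  68  70  66  83  82  72  75  75  90  98  96  96  97 149 149 143 138
235 165 164 165 163 149 113  92  82  83  81  91  91  89  87  73  89  89  91 |  82  82  82  76  91  84  79  76  81  81  79  79  86  96 153 151 147 142
241 163 164 163 163 165 170 116 115  95  93  94  93  93  91  72  90  89  88 | 123 100  87  80  87  87  88  89  90  89  89  90  9
[... 671 characters left out ...]
38 162 161 121 107 107  32 |  33  28  90 133 138  75  74  90  92  91  92 143 148 148 147 144 139 142
277 161 163 163 163 155 104  95  92  92  77 100 162 162 160 161 158  38  37 |  33  28  70 131 136 114  77  89  90  93  90 120 140 141 141 142 145 146
283 162 161 161 161 130 103  92  93  89 108 162 163 160 158 159  94  35  34 |  45  29  32 132 142 139 104  84  89  90  91 109 143 147 151 153 153 151
289 161 162 162 162 112 104  98  92  83 150 160 161 159 158 154  36  33  40 |  67  29  28  61 144 150 149  78  92  90  91  91 148 152 157 156 156 152
295 165 163 159 160 158 131 131 126 131 162 161 162 159 105  38  32  29  31 |  26  28  27  31  46 135 154 100  95  94  93 119 151 156 159 158 156 158
```

Call:
drive_tool --offset '[[0, 0, -0.3], [0, 0, -0.8], [0, 0, -1], [0, 0, -1], [0, 0, -0.9], [0, 0, 0], [0, 0, 0], [0, 0, 0], [0, 0, 0], [0, 0, 0]]' --turn '[[0, 0, 0], [0, 0, 0], [0, 0, 0], [0, 0, 0], [0, 0, 0.93], [0, 0, 0.93], [0, 0, 0.93], [0, 0, 0.93], [0, 0, 0.93], [0, 0, 0.93]]' --hand '[0.5, 0.5, 0.5, 0.5, 0.6, 0.6, 0.6, 0.6, 0.6, 0.6]'

```text
time_s: 20.85
position: [0.5203, -0.0198, 0.1997]
tool_rot: [[-0.936, 0.353, 0.001], [0.353, 0.936, -0.0], [-0.001, 0.0, -1.0]]
ft_force: [0.4, -0.3, -0.5]
grip_width: 0.0516
gripper_force: 0.0
```

Call:
drive_tool --offset '[[-0.25, -0.82, 0], [-0.25, -0.82, 0], [-0.25, -0.82, 0], [-0.25, -0.82, 0], [-0.25, -0.82, 0], [-0.26, -0.82, 0], [-0.27, -0.84, 0], [0, 0, 0.5], [0, 0, 0.5], [0, 0, 0.3]]' --turn '[[0, 0, 0], [0, 0, 0], [0, 0, 0], [0, 0, 0], [0, 0, 0], [0, 0, 0], [0, 0, 0], [0, 0, 0], [0, 0, 0], [0, 0, 0]]' --hand '[0.6, 0.6, 0.6, 0.6, 0.6, 0.6, 0.6, 0.6, 0.6, 0.6]'

```text
time_s: 22.1
position: [0.5063, -0.2605, 0.1466]
tool_rot: [[-0.937, 0.35, 0.0], [0.35, 0.937, 0.0], [0.0, 0.0, -1.0]]
ft_force: [0.4, -0.4, 0.8]
grip_width: 0.0509
gripper_force: 0.0
```

```bash
python3 - <<'E'
from h import *
o=observe();print(o['time_s'],o['position'],o['tool_rot'],o['q'])
i=get_image('wrist');W=cam('wrist');np.save('w9.npy',W);cv2.imwrite('pics/w9.png',i)
for y in(-.069,-.046,0,.046,.069):
  print(y,proj(W,np.array([.5065,-.261,.064])+Rt(-20.5,0)@[0,y,0]))
g=cv2.cvtColor(i,cv2.COLOR_BGR2GRAY)
print('cols 120..400 step 8')
for r in range(100,300,5): print(r,' '.join('%3d'%v for v in g[r,130:390:8]))
E
```

```text
22.1 [ 0.506 -0.261  0.147] [[-0.937  0.35   0.   ]
 [ 0.35   0.937  0.   ]
 [ 0.     0.    -1.   ]] [ -39.15    26.109   76.207    0.018   77.691 -108.657]
-0.069 [167.115 191.303]
-0.046 [195.981 191.25 ]
0 [253.702 191.143]
0.046 [311.41  191.037]
0.069 [340.259 190.984]
cols 120..400 step 8
100 118 121 117 118 134 139 138 138 120 122 124 123 124 123  86  76  76  74  77  76  75  73  75  73  75  77  89  89  91  94  94  96 143
105 120 119 121 125 134 141 138 133 121 122 119 122 118 122  75  75  75  74  74  78  74  73  73  83  77  75  91  91  93  92  92 100 144
110 125 123 125 134 139 139 137 125 119 117 116 118 118 124  75  78  73  74  73  75  75  77  77  74  75  75  92  90  93  94  95 136 143
115 126 132 135 138 140 140 135 121 118 110 113 116 121 116  76  75  77  76  76  76  75  75  78  77  74  76  91  90  95  93  97 145 145
120 132 135 140 140 139 137 133 111 110 105 110 110 116  98  74  74  79  82  74  74  74  75  79  75  76  75  89  91  93  99  96 147 148
125 139 141 140 139 137 133 127 105 104 102 107 107 111  74  72  73 107 123  95  73  74  75  78  73  75  76  88  92  90  95 
[... 3935 characters left out ...]
  41  49  80  49  41
275 144 146 144 144  39  50  65  33  35 144 146  58  34  31  31  39  60 142 143 145 147 147 123  28  27  63  45  30  35  73  46  82  80
280 144 143 144 125  38  65  67  34  30 144 145  64  33  30  28  26  58 144 148 146 124  70  36  30  31  65  60  26  71  86  38  40  52
285 144 144 145  53  37  64  60  30  28 145 143 117  32  29  35  30  92 147 126  74  38  37  33  29  28  58  62  26  36  79  44  36  36
290 145 145 142  33  34  65  46  23  30 143 143 145  30  30  34  29 129  77  35  34  35  36  36  29  23  43  60  25  25  78 100  38  37
295 147 143 105  34  30  69  40  30  26 143 141 145  37  33  31  33  35  30  35  31  39  65  78  25  23  39  68  24  26  58  79  78  37
```

```bash
cat > asc.py <<'E'
from h import *
import sys
n=sys.argv[1];c0,c1,dc,r0,r1,dr=map(int,sys.argv[2:8])
i=cv2.GaussianBlur(cv2.imread('pics/'+n+'.png'),(3,3),0);h=cv2.cvtColor(i,cv2.COLOR_BGR2HSV)
for r in range(r0,r1,dr):
    print('%3d '%r+''.join('.' if h[r,c,1]>75 and h[r,c,2]>60 else 'k' if h[r,c,2]<50 else '-' if h[r,c,2]<85 else 'g' if h[r,c,2]<105 else 'w' if h[r,c,2]<135 else 'W' for c in range(c0,c1,dc)))
E
python3 asc.py w9 140 370 2 90 262 4
```

```text
90 ...................................................................................................................
 94 ww.................................................................................................................
 98 ...................................................................................................................
102 w..................................................................................................................
106 ...................................................................................................................
110 ...................................................................................................................
114 ...................................................................................................................
118 ...................................................................................................................
122 ...................................................................................................................
126 .................
[... 3358 characters left out ...]
...........................---gwwwwwwwwwwwwwwwwwwww.................................................
242 .........................................g---gwwwwwwwwwwwwwwwwwwww.................................................
246 ........................................g-----ggggggwwwwwwwwwwwww..................................................
250 .....................g-------...........-------.......................................kk-----g.....................
254 ....................w-----kkk..........g--...............----.........................kkk-----g....................
258 ...................g------kkk..............................--.........................kkkk-----w..................-
```

Call:
drive_tool --offset '[[0, 0, 0.4], [0, 0, 0.4], [0, 0, 0.4], [0, 0, 0.4], [0, 0, 0.4], [0, 0, 0.3], [0, 0, 0.2], [0, 0, 0.11], [0, 0, 0], [0, 0, 0]]' --turn '[[0, 0, 0.42], [0, 0, 0], [0, 0, 0], [0, 0, 0], [0, 0, 0], [0, 0, 0], [0, 0, 0], [0, 0, 0], [0, 0, 0], [0, 0, 0]]' --hand '[0.6, 0.6, 0.6, 0.6, 0.6, 0.6, 0.6, 0.6, 0.6, 0.6]'

```text
time_s: 23.4
position: [0.5067, -0.2608, 0.0429]
tool_rot: [[-0.92, 0.391, 0.001], [0.391, 0.92, -0.0], [-0.001, -0.0, -1.0]]
ft_force: [-0.1, -0.6, -0.1]
grip_width: 0.0509
gripper_force: 0.0
```

```bash
python3 - <<'E'
from h import *
o=observe();print(o['time_s'],o['position'],o['ft_force'])
i=get_image('wrist');np.save('w10.npy',cam('wrist'));cv2.imwrite('pics/w10.png',i)
E
python3 asc.py w10 100 410 3 120 380 6
```

```text
23.4 [ 0.507 -0.261  0.043] [-0.087 -0.646 -0.095]
120 ........................................................................................................
126 ........................................................................................................
132 ........................................................................................................
138 ........................................................................................................
144 ........................................................................................................
150 ........................................................................................................
156 ........................................................................................................
162 .................wgg------------------------------------------------------------------..................
168 ................wgggggggggggggwgggg--------gggggggggggg-ggg-gggg-----------------------.................
174 .................gggwwWwggggggggg--------ggggwwwwwwwgggggggggggg
[... 3046 characters left out ...]
ggww.............kkkkkkkkkkkkkkkkkkkkkkkkkkkkk
348 kkkkkkkkkkkkkkkkkkkkkkkkkkkk-.......-...wwwwwwwwwwwwwwwwwwwww..............kkkkkkkkkkkkkkkkkkkkkkkkkkkkk
354 kkkkkkkkkkkkkkkkkkkkkkkkkkkkk.......................................wgggggkkkkkkkkkkkkkkkkkkkkkkkkkkkkkk
360 kkkkkkkkkkkkkkkkkkkkkkkkkkkkk..................................gggggggggg-kkkkkkkkkkkkkkkkkkkkkkkkkkkkkk
366 kkkkkkkkkkkkkkkkkkkkkkkkkkkkkk.............................gggggggggggggg-kkkkkkkkkkkkkkkkkkkkkkkkkkkkkk
372 kkkkkkk......kkkkkkkkkkkkkkkkk..-kkkkkkkkkkkkkkkkkk-...-kkkkkkkkkkkkkkk--kkkkkkkkkkkkkkkkkkgggg-kkkkkkkk
378 kkkkkk.......kkkkkkkkkkkkkkkkkk-kkkkkkkkkkkkkkkkkkkkkkkkkkkkkkkkkkkkkkkkkkkkkkkkkkkkkkkkkkkgggggg-kkkkkk
```

Call:
drive_tool --offset '[[-0.03, 0, 0.03], [0, 0, 0], [0, 0, 0], [0, 0, 0], [0, 0, 0], [0, 0, 0], [0, 0, 0], [0, 0, 0], [0, 0, 0], [0, 0, 0]]' --turn '[[0, 0, 0], [0, 0, 0], [0, 0, 0], [0, 0, 0], [0, 0, 0], [0, 0, 0], [0, 0, 0], [0, 0, 0], [0, 0, 0], [0, 0, 0]]' --hand '[0.55, 0.5, 0.45, 0.4, 0.35, 0.3, 0.2, 0.2, 0.2, 0.2]' --newtons 120

```text
time_s: 24.7
position: [0.5077, -0.2613, 0.0416]
tool_rot: [[-0.92, 0.391, 0.001], [0.391, 0.92, -0.0], [-0.001, -0.0, -1.0]]
ft_force: [-1.3, -0.4, 5.0]
grip_width: 0.0284
gripper_force: 117.9
```

Call:
drive_tool --offset '[[0, 0, -0.05], [0, 0, -0.1], [0, 0, -0.2], [0, 0, -0.4], [0, 0, -0.6], [0, 0, -0.8], [0, 0, -0.8], [0, 0, -0.8], [0, 0, -0.6], [0, 0, 0]]' --turn '[[0, 0, 0], [0, 0, 0], [0, 0, 0], [0, 0, 0], [0, 0, 0], [0, 0, 0], [0, 0, 0], [0, 0, 0], [0, 0, 0], [0, 0, 0]]' --hand '[0.2, 0.2, 0.2, 0.2, 0.2, 0.2, 0.2, 0.2, 0.2, 0.2]'

```text
time_s: 25.95
position: [0.508, -0.2614, 0.217]
tool_rot: [[-0.92, 0.391, 0.003], [0.391, 0.92, -0.002], [-0.004, -0.001, -1.0]]
ft_force: [0.3, 0.1, -1.8]
grip_width: 0.0285
gripper_force: 118.2
```

```bash
python3 - <<'E'
from h import *
o=observe();print(o['position'],o['ft_force'],o['grip_width'])
R=Rt(-4.2,35);n=R[:,2]
axle=SEAT-n*.12;print('axle pre',axle);go(R,axle-R@np.array([0,0,-.0224]))
# via point vertical, yaw as now
R0=o['tool_rot'];go(R0,np.array([.40,.0,o['position'][2]]))
E
```

```text
[ 0.508 -0.261  0.217] [ 0.269  0.077 -1.755] 0.02848315944872649
axle pre [0.406 0.213 0.177]
t 25.95 turn units [-0.97  -5.743 -3.031] | shift before turn [ 6.683 10.012  1.416] | shift after turn [ 3.367 11.629 -0.586]
t 25.95 turn units [0. 0. 0.] | shift before turn [ 5.039  4.959 -0.024] | shift after turn [ 5.039  4.959 -0.024]
```

Call:
drive_tool --offset '[[0.84, 0.83, 0], [0.84, 0.83, 0], [0.84, 0.83, 0], [0.84, 0.83, 0], [0.84, 0.83, 0], [0.84, 0.83, 0], [0, 0, 0], [0, 0, 0], [0, 0, 0], [0, 0, 0]]' --turn '[[0, 0, 0], [0, 0, 0], [0, 0, 0], [0, 0, 0], [0, 0, 0], [0, 0, 0], [-0.162, -0.957, -0.505], [-0.162, -0.957, -0.505], [-0.162, -0.957, -0.505], [-0.162, -0.957, -0.505]]' --hand '[0.2, 0.2, 0.2, 0.2, 0.2, 0.2, 0.2, 0.2, 0.2, 0.2]'

```text
time_s: 27.2
position: [0.3991, 0.0015, 0.2142]
tool_rot: [[-0.902, 0.179, 0.393], [0.174, 0.984, -0.05], [-0.396, 0.024, -0.918]]
ft_force: [0.6, 0.3, -2.2]
grip_width: 0.029
gripper_force: 118.6
```

Call:
drive_tool --offset '[[0, 0, 0], [0, 0, 0], [0, 0.8, 0], [0, 0.8, 0], [0, 0.8, 0], [0, 0.8, 0], [0, 0.8, 0], [0, 0.8, 0], [0, 0.5, 0], [0, 0, 0]]' --turn '[[-0.162, -0.957, -0.505], [-0.162, -0.957, -0.505], [0, 0, 0], [0, 0, 0], [0, 0, 0], [0, 0, 0], [0, 0, 0], [0, 0, 0], [0, 0, 0], [0, 0, 0]]' --hand '[0.2, 0.2, 0.2, 0.2, 0.2, 0.2, 0.2, 0.2, 0.2, 0.2]'

```text
time_s: 28.45
position: [0.4146, 0.2133, 0.2143]
tool_rot: [[-0.82, 0.071, 0.567], [0.059, 0.997, -0.039], [-0.569, 0.001, -0.822]]
ft_force: [-0.3, 0.1, -1.9]
grip_width: 0.0282
gripper_force: 119.1
```

```bash
python3 - <<'E'
from h import *
o=observe();print(o['time_s'],o['position'],o['tool_rot'],o['ft_force'],o['grip_width'])
i=get_image('wrist');np.save('w11.npy',cam('wrist'));cv2.imwrite('pics/w11.png',i)
R=Rt(-4.2,35);axle=SEAT-R[:,2]*.08;go(R,axle-R@np.array([0,0,-.0224]))
E
python3 asc.py w11 90 420 3 120 366 4
```

```text
28.45 [0.415 0.213 0.214] [[-0.82   0.071  0.567]
 [ 0.059  0.997 -0.039]
 [-0.569  0.001 -0.822]] [-0.328  0.117 -1.87 ] 0.028156052765877366
t 28.5 turn units [ 0.018 -0.054  0.004] | shift before turn [ 0.699 -0.019  2.201] | shift after turn [ 0.711 -0.016  2.197]
120 g--------gW......................wggg-------------------k---------------gggw...................---------------
124 g---------w.....................wggg----------------------------k--------ggg...................gwwwwwwwwwwwwwg
128 ---------g-...................WWwwg------------------k--------------------gwwwW...............wwwwwwwwwwwwgwgw
132 ---------gg-..................WWWWw---------------------------------------gWWWW...............wwwwwwwwwwwwggww
136 ----------gg-w.................WWWwgg------------------------------------gwWWW................wwwwwwwwwwwwggww
140 --------gwwww..................WWWwwg--ggggggggggggggggggggggggggggggg--gwWWWW...............gwwwwwwwwwwwwwgww
144 -------w.........................wwwgggggggggggggggggggggggggggggggggg-gggww.................wwwwwwwwwwwwwgwwg
148 ------g...............
[... 5598 characters left out ...]
kkkkkkkkkk
344 kkkkkkkkkkkkkkkkkkkkkkkkkkkkkkkkkkkkkkk-WWWWWWWWWWWWWWWWWWWWWWWWWWWggg-kkkkkkkkkkkkkkkkkkkkkkkkkkkkkkkkkkkkkkk
348 kkkkkkkkkkkkkkkkkkkkkkkkkkkkkkkkkkkkkkk-WWWWWWWWWWWWWWWWWWWWWWWWWWwwwg-kkkkkkkkkkkkkkkkkkkkkkkkkkkkkkkkkkkkkkk
352 kkkkkkkkkkkkkkkkkkkkkkkkkkkkkkkkkkkkkkk-WWWWWWWWWWWWwWWWWWWWWWWwwwwwwg-kkkkkkkkkkkkkkkkkkkkkkkkkkkkkkkkkkkkkkk
356 kkkkkkkk--kkkkkkkkkkkkkkkkkkkkkkkkkkkkkkWWWWWWWWWWwgggwwwwwwwwwwwwwwwgkkkkkkkkkkkkkkkkkkkkkkkkkkkkkkkg-kkkkkkk
360 kkkkkk-g-kkkkkkkkkkkkkkkkkkkkkkkkkkkkkkkWWWWWWWWWWwgggwwwwwwwwwwwwwwggkkkkkkkkkkkkkkkkkkkkkkkkkkkkkkk-g-kkkkkk
364 kkkkk-gkkkkkkkkkkkkkkkggkkkkkkkkkkkkkkkkWWWWWWWWWWwgggwwwwwwwwwwwwggggkkkkkkkkkkkkkkkkk-kkkkkkkkkkkkkkk-gkkkkk
```

```bash
python3 - <<'E'
from h import *
w2=cv2.resize(cv2.imread('pics/w2x.png'),(512,384),interpolation=cv2.INTER_AREA);cv2.imwrite('pics/w2.png',w2)
def ends(n,cols,r0,r1):
    g=cv2.cvtColor(cv2.imread(f'pics/{n}.png'),cv2.COLOR_BGR2GRAY)
    for c in cols: print(n,c,r0,g[r0:r1,c])
ends('w1',(220,235,275,290),170,192)
ends('w2',(205,220,290,305),212,234)
ends('w4',(190,205,300,315),226,260)
for n,rc in(('w1',(256.5,181.3)),('w2',(256,222.4))):
    print(n,onz(np.load(n+'.npy'),rc,.079),onz(np.load(n+'.npy'),(rc[0],rc[1]+1),.079))
E
```

```text
w1 220 170 [104 104 104 103 102 101  94  94 108 123 133 136 119  98  90  95 103 103
 100 103 102 103]
w1 235 170 [102 105 102 104 103  99  94  94 104 120 131 139 138 121 100  96 100 101
 101 102 102 101]
w1 275 170 [100  99  99  98  99  94  90  88  95 109 122 129 123 109  97  93  97 100
 100  99  98  98]
w1 290 170 [ 99  97 100 101  97  97  93  88  95 107 121 129 128 111  95  93  97 101
  99 101 100 100]
w2 205 212 [105 105 104 101  95  86  85  91  98 108 121 130 138 134 120 101  89  88
  94 102 106 107]
w2 220 212 [107 106 105 102  97  87  86  91 102 111 120 124 124 130 134 123 102  93
  95 103 105 105]
w2 290 212 [103 102 102 100  92  86  85  93 101 110 117 123 129 132 132 117  98  95
  99 102 104 103]
w2 305 212 [102 103 103  97  90  83  83  89  99 110 119 127 133 131 117  97  87  93
 100 103 104 102]
w4 190 226 [112 113 111 113 112 113 114 111 112 111 113 113 113 114 108 101  91  88
  89  97  99  96  89  78  76  75  73  73  69  63  61  57  51  46]
w4 205 226 [111 113 113 114 113 113 114 114 111 114 114 114 113 112 110  99  91  87
  91  94  97 101 102 108 111 118 135 149 148 128 106 105 110 104]
w4 300 226 [110 112 112 109 110 109 110 109 111 110 111 111 111 111 102  92  86  87
  92 100 106 117 124 132 132 130 134 141 127 107 101 105 103  92]
w4 315 226 [110 110 111 111 111 113 111 111 112 113 111 110 112 106  98  88  84  85
  88  91  90  86  75  61  49  45  42  41  36  35  39  37  35  36]
w1 [0.475 0.208] [0.477 0.208]
w2 [0.473 0.209] [0.475 0.208]
```

```bash
python3 - <<'E'
from h import *
R=Rt(-4.2,35);S=np.array([.4732,.207,.079]);a=np.array([-.0013,.0003,-.0226])
for d in(.06,.0):
    p=S-R[:,2]*d-R@a-.001*R[:,0];print(d,p);go(R,p)
E
```

```text
0.06 [0.452 0.208 0.109]
t 28.5 turn units [ 0.018 -0.054  0.004] | shift before turn [ 0.729 -0.043  2.688] | shift after turn [ 0.744 -0.038  2.684]
0.0 [0.486 0.206 0.06 ]
t 28.5 turn units [ 0.018 -0.054  0.004] | shift before turn [ 0.721 -0.045  4.188] | shift after turn [ 0.744 -0.038  4.184]
```

Call:
drive_tool --offset '[[0.25, -0.02, 0], [0.25, -0.02, 0], [0.24, 0, 0], [0, 0, 0.5], [0, 0, 0.6], [0, 0, 0.6], [0, 0, 0.5], [0, 0, 0.3], [0, 0, 0.18], [0, 0, 0]]' --turn '[[0.02, -0.05, 0], [0, 0, 0], [0, 0, 0], [0, 0, 0], [0, 0, 0], [0, 0, 0], [0, 0, 0], [0, 0, 0], [0, 0, 0], [0, 0, 0]]' --hand '[0.2, 0.2, 0.2, 0.2, 0.2, 0.2, 0.2, 0.2, 0.2, 0.2]'

```text
time_s: 29.75
position: [0.4526, 0.2081, 0.111]
tool_rot: [[-0.816, 0.075, 0.573], [0.061, 0.997, -0.043], [-0.575, 0.0, -0.818]]
ft_force: [-0.2, -0.3, -0.7]
grip_width: 0.0286
gripper_force: 119.1
```

```bash
python3 - <<'E'
from h import *
o=observe();print(o['time_s'],o['position'],o['ft_force'],o['grip_width'])
i=get_image('wrist');np.save('w12.npy',cam('wrist'));cv2.imwrite('pics/w12.png',i)
R=Rt(-4.2,35);S=np.array([.4732,.207,.079]);a=np.array([-.0013,.0003,-.0226])
go(R,S-R@a-.001*R[:,0])
W=cam('wrist');Y=Ro.from_euler('z',-4.2,degrees=True).as_matrix();u=np.array([-.574,0,.819]);v=np.array([.819,0,.574])
for s in(-1,1):
  for k,m in((.031,.0),(.02,-.005),(.02,.005),(0,0)): print(s,k,m,proj(W,S+Y@(u*k+v*(m+.001)+[0,s*.062,0])))
E
python3 asc.py w12 100 410 3 180 290 3
```

```text
29.75 [0.453 0.208 0.111] [-0.175 -0.309 -0.724] 0.02855680306505205
t 29.8 turn units [-0.001  0.022 -0.014] | shift before turn [0.05  0.    1.523] | shift after turn [0.046 0.    1.523]
-1 0.031 0.0 [150.182 228.334]
-1 0.02 -0.005 [154.574 213.47 ]
-1 0.02 0.005 [156.13  228.322]
-1 0 0 [163.56  209.258]
1 0.031 0.0 [360.493 227.811]
1 0.02 -0.005 [355.961 212.954]
1 0.02 0.005 [354.463 227.829]
1 0 0 [346.83  208.784]
180 ......................wggggg-------------gggggggggggggggggggggg--------------ggggw....................ww
183 ......................ggggg--------------gggggggggggggggggggggg---------------ggggw...................ww
186 .....................ggggg------ggggggggggggggggggggggggggggggg----------------ggggw.................www
189 ....................wgggg------gggggggggggggggggggggggggggggggggggggggggg------ggggg.................www
192 ...................wggggg------gggggggggggggggggggggggggggggggggggggggggg-------ggggg................www
195 ..................wwgggg----g--gggggggggggggggggggggggggggggggggggggggggg-------gggggw..............wwww
198 ...............
[... 2659 characters left out ...]
wwwwwwg-----kkkkggggggggWWwwwwwwwwwwwwwwwwwwww
273 wwwwwwwwwwwwwwwwwwwwwwwwggggg-kkkk-----gwwwwwwwwWWWWWWWWWWWWWwwwg-----kkkk-gggggwwwwwwwwwwwwwwwwwwwwwwww
276 wwwwwwwwwwwwwwwwwwwwwwwggggggkkkkk-----gwwwWWWWWWWWWWWWWWWWWWwwwg-----kkkk-gggggwwwwwwwgwwwwwwwgwwwwwwww
279 wwwwwwwwwwwwwwwwwwwwwwwwgggg-kkkk-----kgwwwWWWWWWWWWWWWWWWWWWwww-k----kkkkkgggggwwwwwwwwwwwwwwwwwwwwwwww
282 wwwwwwwwgwwwwwwwwwwwwwwwgggg-kkkk-----kgwwwWWWWWWWWWWWWWWWWWWwww-k-----kkkk-ggggwgwwwwwwgwwwwwwwwwwwwwwg
285 wwwwwwwwwwwwwwwwwwggwwwgggggkkkkk-----kgwWWWWWWWWWWWWWWWWWWWWWWw-k-----kkkkkggggwwwwwwgwwwwgwwwwwwwwwwwg
288 wwwwgwwwwwwwgwwwwggwwwwgggg-kkkkk----kkgwWWWWWWWWWWWWWWWWWWWWWWw-k-----kkkkk-gggggwwgwwgwwgggwwwwwwwwwwg
```

Call:
drive_tool --offset '[[0.05, 0, 0.15], [0, 0, 0.15], [0, 0, 0.15], [0, 0, 0.15], [0, 0, 0.1], [0, 0, 0.1], [0, 0, 0.1], [0, 0, 0.1], [0, 0, 0.1], [0, 0, 0]]' --turn '[[0, 0.02, 0], [0, 0, 0], [0, 0, 0], [0, 0, 0], [0, 0, 0], [0, 0, 0], [0, 0, 0], [0, 0, 0], [0, 0, 0], [0, 0, 0]]' --hand '[0.2, 0.2, 0.2, 0.2, 0.2, 0.2, 0.2, 0.2, 0.2, 0.2]'

```text
time_s: 31.05
position: [0.4771, 0.2066, 0.0741]
tool_rot: [[-0.816, 0.075, 0.573], [0.062, 0.997, -0.042], [-0.574, 0.001, -0.819]]
ft_force: [4.8, 0.4, -0.6]
grip_width: 0.0287
gripper_force: 118.6
```

Call:
drive_tool --offset '[[-0.02, 0, 0.05], [0, 0, 0.05], [0, 0, 0.05], [0, 0, 0.05], [0, 0, 0.05], [0, 0, 0.05], [0, 0, 0.03], [0, 0, 0], [0, 0, 0], [0, 0, 0]]' --turn '[[0, 0, 0], [0, 0, 0], [0, 0, 0], [0, 0, 0], [0, 0, 0], [0, 0, 0], [0, 0, 0], [0, 0, 0], [0, 0, 0], [0, 0, 0]]' --hand '[0.2, 0.2, 0.2, 0.2, 0.2, 0.2, 0.2, 0.2, 0.2, 0.2]'

```text
time_s: 32.3
position: [0.4845, 0.2058, 0.0634]
tool_rot: [[-0.817, 0.075, 0.572], [0.061, 0.997, -0.042], [-0.573, 0.001, -0.819]]
ft_force: [5.8, 0.6, -0.4]
grip_width: 0.0283
gripper_force: 118.6
```

Call:
drive_tool --offset '[[0, 0, 0.03], [0, 0, 0.03], [0, 0, 0.03], [0, 0, 0.02], [0, 0, 0.02], [0, 0, 0], [0, 0, 0], [0, 0, 0], [0, 0, 0], [0, 0, 0]]' --turn '[[0, 0, 0], [0, 0, 0], [0, 0, 0], [0, 0, 0], [0, 0, 0], [0, 0, 0], [0, 0, 0], [0, 0, 0], [0, 0, 0], [0, 0, 0]]' --hand '[0.2, 0.2, 0.2, 0.2, 0.2, 0.2, 0.2, 0.2, 0.2, 0.2]'

```text
time_s: 33.55
position: [0.4869, 0.2057, 0.06]
tool_rot: [[-0.816, 0.074, 0.573], [0.061, 0.997, -0.042], [-0.574, 0.001, -0.819]]
ft_force: [-6.8, 2.4, 15.7]
grip_width: 0.0286
gripper_force: 121.7
```

Call:
drive_tool --offset '[[0, 0, -0.02], [0, 0, 0], [0, 0, 0], [0, 0, 0], [0, 0, 0], [0, 0, 0], [0, 0, 0], [0, 0, 0], [0, 0, 0], [0, 0, 0]]' --turn '[[0, 0, 0], [0, 0, 0], [0, 0, 0], [0, 0, 0], [0, 0, 0], [0, 0, 0], [0, 0, 0], [0, 0, 0], [0, 0, 0], [0, 0, 0]]' --hand '[0.2, 0.2, 0.25, 0.28, 0.3, 0.32, 0.35, 0.4, 0.5, 0.6]' --newtons 30

```text
time_s: 34.8
position: [0.4865, 0.2055, 0.0595]
tool_rot: [[-0.818, 0.075, 0.571], [0.061, 0.997, -0.043], [-0.573, 0.0, -0.82]]
ft_force: [0.7, 0.3, -0.2]
grip_width: 0.0506
gripper_force: 0.0
```

```bash
python3 - <<'E'
from h import *
o=observe();print(o['time_s'],o['position'],o['ft_force'],o['grip_width'])
i=get_image('wrist');np.save('w13.npy',cam('wrist'));cv2.imwrite('pics/w13.png',i)
cv2.imwrite('pics/t13.png',get_image('top'))
E
python3 asc.py w13 100 410 3 200 300 4
```

```text
34.8 [0.486 0.205 0.059] [ 0.705  0.327 -0.22 ] 0.050649343646169666
200 ............Wwwwwwggggggggg-------------gwwwwwwwwwwwwwwwwwwwwwww-------------gggggggggwwwwwwW...........
204 ............wwwwwwggggggggg-------------gwwwwwwwwwwwwwwwwwwwwwww-------------ggggggggggwwwwww...........
208 ............Wwwwwwggggggggg-------------gwwwwwwwwwwwwwwwwwwwwwwwg------------gggggggggwwwwwww...........
212 ............WwwwwwwgggggggggwwwwwwwwwwggwwwwwwwwwwwwwwwwwwwwwwwwggggggggggggggggggggggwwwwwwW...........
216 .............wwwwwgggggggggwwwwwwwwwwwwwwwwwwwwwwwwwwwwwwwwwwwwwwwwwwwwwwwwwwgggggggggwwwwww............
220 ............wggggggggggggggwwwwwwwwwwwwwwwwwwwwwwwwwwwwwwwwwwwwwwwwwwwwwwwwwwggggggggggggggwW...........
224 ...........wgggggggggggggggwwwwwwwwwwwwwwwwwwwwwwwwwwwwwwwwwwwwwwwwwwwwwwwwwwggggggggggggggggw..........
228 ..........wgggggggggggggggwwwwwwwwwwwwwwwwwwwwwwwwwwwwwwwwwwwwwwwwwwwwwwwwwwwwggggggggggggggggw.........
232 ........Wwggggggggggggggggwwwwwwwwwwwwwwwwwwwwwwwwwwwwwwwwwwwwwwwwwwwwwwwwwwwwgggggggggggggggggw........
236 .......Wwgggggggggggggggggwwwwwwwwwwwwwgwwwwww
[... 993 characters left out ...]
WWWWWWWgggggkkkkk----kkkk-ggggggggggwwwwwwwwww
276 wwwwwwwwwwwgggggggg-kkkk----kkkkk-wwwwwwWWWWWWWWWWWWWWWWWWWWWWWWWwwwwgkkkkk-----kkkk-gggggggggwwwwwwwwww
280 wwwwwwwwwggggggggg-kkkk-----kkkkk-g----wWWWWWWWWWWWWWWWWWWWWWWWWWg----kkkkkk-----kkk-ggggggggggwwwwwwwww
284 wwwwwwwwwggggggggg-kkk-----kkkkkk------wWWWWWWWWWWWWWWWWWWWWWWWWW-----kkkkkk-----kkkk-ggggggggggwwwwwwww
288 wwwwwwwwWWWWWWwgg-kkkk-----kkkkkk-wwwwwWWWWWWWWWWWWWWWWWWWWWWWWWWwwwwg-kkkkkk-----kkkk-gggwwwwwwwwwwwwww
292 wwwwwwwwWWWWWWwg-kkkk-----kkkkkkk-wwwwwWWWWWWWWWWWWWWWWWWWWWWWWWWwwwwg-kkkkkk-----kkkk-gggwWWWWWWwwwwwww
296 wwwwwwwwwwwwwwg-kkkkkkk-gg-kkkkkkg-kkk-wWWWWWWWWWWWWWWWWWWWWWWWWW---k--kkkkkk-g--kkkkkkk--gwwwwwwwwwwwww
```

Call:
drive_tool --offset '[[0, 0, -0.1], [0, 0, -0.2], [0, 0, -0.4], [0, 0, -0.5], [0, 0, -0.5], [0, 0, -0.5], [0, 0, -0.5], [0, 0, -0.4], [0, 0, 0], [0, 0, 0]]' --turn '[[0, 0, 0], [0, 0, 0], [0, 0, 0], [0, 0, 0], [0, 0, 0], [0, 0, 0], [0, 0, 0], [0, 0, 0], [0, 0, 0], [0, 0, 0]]' --hand '[0.6, 0.6, 0.6, 0.6, 0.6, 0.6, 0.6, 0.6, 0.6, 0.6]'

```text
time_s: 36.15
position: [0.416, 0.2108, 0.1611]
tool_rot: [[-0.817, 0.075, 0.572], [0.061, 0.997, -0.042], [-0.573, 0.0, -0.819]]
ft_force: [0.6, -0.2, -0.3]
grip_width: 0.0512
gripper_force: 0.0
```

```bash
python3 - <<'E'
from h import *
o=observe();print(o['time_s'],o['position'],o['ft_force'])
i=get_image('wrist');cv2.imwrite('pics/w14.png',i);W=cam('wrist');cv2.imwrite('pics/t14.png',get_image('top'));T=cam('top')
Y=Ro.from_euler('z',-4.2,degrees=True).as_matrix()
for y in(-.069,0,.069): print('stand axle',proj(W,np.array([.4732,.207,.079])+Y@[0,y,0]))
Y=Ro.from_euler('z',13,degrees=True).as_matrix()
for y in(-.069,0,.069): print('spare axle top',proj(T,np.array([.5105,-.023,.064])+Y@[0,y,0]))
E
python3 asc.py w14 160 350 2 150 230 3; echo; python3 asc.py t14 215 275 1 145 190 1
```

```text
36.15 [0.416 0.211 0.161] [ 0.602 -0.162 -0.345]
stand axle [174.091 183.853]
stand axle [255.194 183.65 ]
stand axle [336.381 183.446]
spare axle top [264.847 158.805]
spare axle top [243.486 164.2  ]
spare axle top [222.044 169.616]
150 ............wwwwgggg------------------wwwwwwwwwwwwwwwwwwwg-------------------gggggww...........
153 ............wwwwggg-------------------wwwwwwwwwwwwwwwwwwwg-------------------gggwwww...........
156 ............wwwwggg-------------------wWWWWWWwwwwwwwwwwwwg------------------ggggwwww...........
159 ............wgggggg-------------------wWWWWWWWWWWWWWWWWWww-------------------ggggggw...........
162 ............wgggggg-------------------wWWWWWWWWWWWWWWWWWWw-------------------ggggggw...........
165 ...........wgggggg-------------------gWWWWWWWWWWWWWWWWWWWw--------------------ggggggw..........
168 ..........wgggggg--------------------gWWWWWWWWWWWWWWWWWWWw---------------------ggggggw.........
171 ........wwwwwwgg------ggggggggggggggggWWWWWWWWWWWWWWWWWWWwgggggggggggg-g----g---ggggggww.......
174 .......WWWWwwwgg--g---gggggggggggggggwWWWWWWWWWWWWWWWWWWWwggg
[... 4060 characters left out ...]
ggwwwggggggggg--gg................................
180 ww........ggggggg-gg-gw.....................................
181 ..........gg--gg-gg.........................................
182 .........wgg-gw.............................................
183 ............................................................
184 ............................................................
185 ............................................................
186 ............................................................
187 ............................................................
188 ............................................................
189 ............................................................
```

```bash
python3 - <<'E'
from h import *
i=get_image('wrist');W=cam('wrist');g=cv2.cvtColor(i,cv2.COLOR_BGR2GRAY).astype(float)
g1=cv2.cvtColor(cv2.imread('pics/w1.png'),cv2.COLOR_BGR2GRAY).astype(float);W1=np.load('w1.npy')
for nm,G in(('now',g),('w1',g1)):
    for c in(206,290): print(nm,c,G[168:198,c-3:c+4].mean(1).astype(int))
    # housing slit rows at col 240 band / 283
    for c in(228,283): print(nm,'slits',c,[(r,int(G[r,c-2:c+3].mean())) for r in range(192,240)])
def pr(P,k,m=0,y=0):
    Y=Ro.from_euler('z',-4.2,degrees=True).as_matrix();return proj(P,np.array([.4732,.207,.079])+Y@(np.array([-.574,0,.819])*k+np.array([.819,0,.574])*m+[0,y,0]))
for P in(W,W1): print([pr(P,k,m)[1].round(2) for k,m in((0,0),(0,.002),(.003,0),(.006,0))], proj(P,np.array([.5332,.207,.12])),proj(P,np.array([.5332,.207,.10])))
E
```

```text
now 206 [ 67  70  82  91  95  97  97  97  97  97  95  90  89  96 108 120 131 136
 126 107  92  91  94  97  96  98  98 100 100 100]
now 290 [ 57  60  70  83  93  97  97  97  97  98  97  95  89  87  95 107 119 127
 126 112  94  91  96  99  99  98  99  98  98  99]
now slits 228 [(192, 101), (193, 101), (194, 102), (195, 102), (196, 102), (197, 102), (198, 101), (199, 100), (200, 101), (201, 98), (202, 86), (203, 68), (204, 50), (205, 46), (206, 59), (207, 80), (208, 95), (209, 97), (210, 86), (211, 68), (212, 50), (213, 42), (214, 56), (215, 79), (216, 95), (217, 99), (218, 94), (219, 77), (220, 56), (221, 44), (222, 48), (223, 62), (224, 83), (225, 94), (226, 98), (227, 92), (228, 74), (229, 52), (230, 41), (231, 49), (232, 68), (233, 86), (234, 95), (235, 96), (236, 92), (237, 74), (238, 52), (239, 40)]
now slits 283 [(192, 99), (193, 99), (194, 98), (195, 98), (196, 99), (197, 99), (198, 100), (199, 99), (200, 99), (201, 98), (202, 91), (203, 76), (204, 54), (205, 46), (206, 56), (207, 78), (208, 92), (209, 97), (210, 92), (211, 78), (212, 58), (213, 46), (214, 50), (215, 69), (216, 
[... 1141 characters left out ...]
94), (198, 80), (199, 61), (200, 47), (201, 50), (202, 70), (203, 87), (204, 95), (205, 92), (206, 74), (207, 53), (208, 42), (209, 53), (210, 76), (211, 93), (212, 95), (213, 85), (214, 67), (215, 46), (216, 42), (217, 54), (218, 79), (219, 93), (220, 94), (221, 84), (222, 64), (223, 46), (224, 38), (225, 52), (226, 75), (227, 91), (228, 95), (229, 92), (230, 75), (231, 51), (232, 38), (233, 46), (234, 66), (235, 85), (236, 95), (237, 97), (238, 97), (239, 97)]
[np.float64(183.69), np.float64(185.94), np.float64(184.72), np.float64(185.77)] [260.162 258.948] [259.923 239.728]
[np.float64(179.82), np.float64(181.92), np.float64(180.75), np.float64(181.69)] [259.639 250.323] [259.416 232.605]
```

```bash
python3 -c "
from rig import env,observe
print(observe()['time_s']);print(env.close_job())"
```

```text
36.3
the job is handed in; nothing more can be done
None
```

I parked the slim drum in the spare cradle and lowered the wide drum into the stand, each gently to the slot bottom before release. The camera images show both axles level and home, and I handed the job in at 36.3 s; no verdict was returned.

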